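Charge the tumbler barrel with turned beads

TASK

Take the hand scoop and scoop the turned wooden beads out of the long tray into the open tumbler barrel: at least four of the five must end up in the barrel, a fifth may stay in the tray, and none is left in the scoop or on the bench. Move the beads with the scoop only, never with the gripper, leave the other things on the bench where they are, and finish by laying the empty scoop down flat on the bench, standing on the underside of its bowl.

Things in the scene. Friction and masses are not known exactly. Their poses are not given: they have to be found in the camera images.
- scoop_grip (a point): loose aluminium hand scoop, about 0.22 kg: the centre of its flat-sided wooden handle, where to hold it. x forwards to the scoop's lip, y across, z up. The handle is 24 mm wide across y, 22 mm thick, 120 mm long, rising to the rear by 15 degrees. This point is 81 mm above the bowl's underside, 60 mm behind the bowl's back wall, 180 mm behind the lip
- scoop_bowl (a point): middle of the flat underside of the scoop's bowl, 120 mm ahead of the handle point and 81 mm lower; same axes. The bowl is 120 mm long (lip 60 mm ahead of this point, back wall 60 mm behind) and 126 mm wide outside, floor and walls 2.5 mm; back wall 80 mm high, sides sloping from 80 mm at the back to nothing 30 mm behind the lip, front open
- tray: the bead tray, a long open wooden box fixed to the bench; origin under its centre, x along its length, z up. Outside 360 x 162 mm, 55 mm high; inside 340 x 142 mm; its flat floor is 8 mm above the bench. The beads start in its +x half, and the 160 mm at its -x end are empty
- barrel: the tumbler's open barrel, a black rubber pot fixed upright on the bench; origin under its centre, z up. 180 mm across, 194 mm at the flange round the rim, 125 mm high; mouth and inside 165 mm across, inner floor 10 mm above the bench
- bead1: one of five alike turned wooden ball beads, 36 mm in diameter, 18 g, free to roll, starting in the tray; origin at its centre
- bead2: one of five alike turned wooden ball beads, 36 mm in diameter, 18 g, free to roll, starting in the tray; origin at its centre
- bead3: one of five alike turned wooden ball beads, 36 mm in diameter, 18 g, free to roll, starting in the tray; origin at its centre
- bead4: one of five alike turned wooden ball beads, 36 mm in diameter, 18 g, free to roll, starting in the tray; origin at its centre
- bead5: one of five alike turned wooden ball beads, 36 mm in diameter, 18 g, free to roll, starting in the tray; origin at its centre
- mug: bystander: white mug, 80 mm across, 95 mm high; origin under its centre
- wax_tin: bystander: closed round steel tin, 95 mm across, 50 mm high; origin under its centre
- blank: bystander: square pale wood blank 45 x 200 x 45 mm, lying, its length along its y axis; origin under its centre
- gouge: bystander: turning gouge, 385 mm long, wooden handle 32 mm thick, lying along its x axis; origin on the bench 180 mm from the handle's butt
- callipers: bystander: flat steel outside callipers about 150 x 115 mm, 14 mm high at the pivot, lying; origin on the bench between the legs
- candlestick: bystander: small turned wooden candlestick, 60 mm across the foot, 132 mm high, standing; origin under its centre
Things that resemble listed ones, but are neither listed nor needed, are in the scene too. What is shaped like the bead5 but blue or purple is not meant.

How it is judged (in metres and radians):
At the end, for the whole second after the job is handed in: At least four beads are in the barrel (centre within 75 mm of its axis, below 105 mm), a fifth there or in the tray, all slower than 50 mm/s; the scoop stands on the bench on the underside of its bowl (lower than 5 mm, tilted under 0.08 rad) ((((horizontal distance between bead1 and barrel below 0.075 m and z of bead1 in the frame of barrel below 0.105 m) and (horizontal distance between bead2 and barrel below 0.075 m and z of bead2 in the frame of barrel below 0.105 m) and (horizontal distance between bead3 and barrel below 0.075 m and z of bead3 in the frame of barrel below 0.105 m) and (horizontal distance between bead4 and barrel below 0.075 m and z of bead4 in the frame of barrel below 0.105 m)) or ((horizontal distance between bead1 and barrel below 0.075 m and z of bead1 in the frame of barrel below 0.105 m) and (horizontal distance between bead2 and barrel below 0.075 m and z of bead2 in the frame of barrel below 0.105 m) and (horizontal distance between bead3 and barrel below 0.075 m and z of bead3 in the frame of barrel below 0.105 m) and (horizontal distance between bead5 and barrel below 0.075 m and z of bead5 in the frame of barrel below 0.105 m)) or ((horizontal distance between bead1 and barrel below 0.075 m and z of bead1 in the frame of barrel below 0.105 m) and (horizontal distance between bead2 and barrel below 0.075 m and z of bead2 in the frame of barrel below 0.105 m) and (horizontal distance between bead4 and barrel below 0.075 m and z of bead4 in the frame of barrel below 0.105 m) and (horizontal distance between bead5 and barrel below 0.075 m and z of bead5 in the frame of barrel below 0.105 m)) or ((horizontal distance between bead1 and barrel below 0.075 m and z of bead1 in the frame of barrel below 0.105 m) and (horizontal distance between bead3 and barrel below 0.075 m and z of bead3 in the frame of barrel below 0.105 m) and (horizontal distance between bead4 and barrel below 0.075 m and z of bead4 in the frame of barrel below 0.105 m) and (horizontal distance between bead5 and barrel below 0.075 m and z of bead5 in the frame of barrel below 0.105 m)) or ((horizontal distance between bead2 and barrel below 0.075 m and z of bead2 in the frame of barrel below 0.105 m) and (horizontal distance between bead3 and barrel below 0.075 m and z of bead3 in the frame of barrel below 0.105 m) and (horizontal distance between bead4 and barrel below 0.075 m and z of bead4 in the frame of barrel below 0.105 m) and (horizontal distance between bead5 and barrel below 0.075 m and z of bead5 in the frame of barrel below 0.105 m))) and ((horizontal distance between bead1 and barrel below 0.075 m and z of bead1 in the frame of barrel below 0.105 m) or (x of bead1 in the frame of tray between -0.17 and 0.17 m and y of bead1 in the frame of tray between -0.071 and 0.071 m and z of bead1 in the frame of tray below 0.075 m)) and ((horizontal distance between bead2 and barrel below 0.075 m and z of bead2 in the frame of barrel below 0.105 m) or (x of bead2 in the frame of tray between -0.17 and 0.17 m and y of bead2 in the frame of tray between -0.071 and 0.071 m and z of bead2 in the frame of tray below 0.075 m)) and ((horizontal distance between bead3 and barrel below 0.075 m and z of bead3 in the frame of barrel below 0.105 m) or (x of bead3 in the frame of tray between -0.17 and 0.17 m and y of bead3 in the frame of tray between -0.071 and 0.071 m and z of bead3 in the frame of tray below 0.075 m)) and ((horizontal distance between bead4 and barrel below 0.075 m and z of bead4 in the frame of barrel below 0.105 m) or (x of bead4 in the frame of tray between -0.17 and 0.17 m and y of bead4 in the frame of tray between -0.071 and 0.071 m and z of bead4 in the frame of tray below 0.075 m)) and ((horizontal distance between bead5 and barrel below 0.075 m and z of bead5 in the frame of barrel below 0.105 m) or (x of bead5 in the frame of tray between -0.17 and 0.17 m and y of bead5 in the frame of tray between -0.071 and 0.071 m and z of bead5 in the frame of tray below 0.075 m)) and linear speed of each of bead1, bead2, bead3, bead4, bead5 below 0.05 m/s and height (world z) of scoop_bowl below 0.005 m and angle between scoop_bowl's own z axis and vertical below 0.08 rad); the robot touches nothing.
It fails at once if the gripper touches a bead (they are moved with the scoop alone) (contact force between the fingers and bead1 above 1 N or contact force between the fingers and bead2 above 1 N or contact force between the fingers and bead3 above 1 N or contact force between the fingers and bead4 above 1 N or contact force between the fingers and bead5 above 1 N).
It fails at once if one of the other things on the bench is shifted by more than 30 mm (distance of any of mug, wax_tin, blank, gouge, callipers, candlestick from where it was at the start of the episode above 0.03 m).
It also fails if it takes over 72 s, if anything falls off the work surface, if the arm or the gripper's body presses on something with over 40 N, if the wrist force passes 120 N, or if a joint passes its speed limit or range.

ROBOT

A 6-joint arm with a two-finger parallel gripper is mounted at the origin on the work surface. World frame = base frame: x ahead of the robot, y to its left, z up, the work surface at z = 0. Lengths are in mm, angles in rad, forces in N, time in s.
With the tool pointing down it reaches from about 300 to 775 mm from the base axis. Payload 14.6 kg.
Tool frame: the origin (TCP) lies midway between the tips of the shut fingers; the grasp point (between the pads) lies 19 mm behind it; z points along the fingers, y is the direction in which the jaws open and shut (so a half turn about z gives the same grasp; the last joint's range is limited). The gripper opens to 94 mm and grips with 3 to 60 N. Pads are 16 mm wide; open, the fingers measure 119 mm over their backs; the gripper's body (75 mm by 177 mm) begins 78 mm behind the grasp point.
Start: joints at [-1.359, 0.3, 1.521, -0, 1.321, -0.067], TCP at [151.354, -528.754, 205.446] pointing down, gripper open.
Joint ranges: [-3.03, 3.03], [-0.79, 2.21], [0.23, 2.52], [-1.04, 4.18], [0, 3.07], [-2.55, 2.55]. Speed limits (rad/s): [2.22, 2.22, 2.57, 3.14, 3.14, 3.14].

INTERFACE

Orientations are given as [roll, pitch, yaw] about the fixed x, y, z axes, in that order (R = Rz(yaw) Ry(pitch) Rx(roll)).
In Python, from cell import manip gives the robot as it stands.
- The arm moves only by the tool play_rows, never from a script. Its argument "commands" is a list of rows, each an object of numbers: "x", "y", "z": the shift along the tool's x, y, z in m; "wx", "wy", "wz": the turn, a rotation vector about the tool's x, y, z in degrees; "grip": the opening, from 0 (shut) to 1 (fully open). In form: [{"x": .., "y": .., "z": .., "wx": .., "wy": .., "wz": .., "grip": ..}, ...]. A call has 1 to 20 rows; each row shifts and turns the commanded pose from where the row before left it, along the tool's axes as they then stand; what a row does not reach is not made up. A row lasts 1/8 s, in which the tool goes at most 62.5 mm and 10.7 degrees, less where a joint would pass 70% of its speed; a pose out of reach is approached as far as the arm can. A call is refused whole if a number of a shift passes 0.0625 or a number of a turn 10.7, either way. A call with a gripper value outside its range is refused whole. The fingers move at their own pace and stop on an object; "squeeze" is the grip in N (left out, the last holds). Time passes only in rows, so rows that do not move let the fingers close. It gives the time, the measured TCP pose, the force and the opening at its end, in the units of the state.
- manip.read_state(): the state, without advancing time (a new reading comes with each control period).
- manip.camera(name): name is "scene" or "side" or "wrist"; returns (picture, depth): 400x640x3 uint8, red, green, blue; 400x640 float32, mm along the optical axis (not along the pixel's ray), 0 where there is no reading.
- manip.camera_info(name): a dict with "intrinsics" (3x3 intrinsics, pixels), "camera_from_world" (4x4, takes a point from world to camera coordinates); the wrist camera has in their place "tool_from_camera" (4x4, takes a point from camera to tool coordinates, whose origin is the TCP and whose axes are the flange's). Camera axes: x right, y up, looking along -z (the intrinsics and any distortion apply to the point x, -y, -z); pixel columns grow to the right and rows downward; lengths in mm; the calibration is good to about 2 mm. A picture is of the moment at which its call begins: read the wrist's pose just before it. camera_info takes no time and is no camera call.
- manip.sign_off(): hands the job in, once; it reports no verdict.
The state is a dict: "clock": time; "joints": joint angles; "qd": joint speeds; "effort": joint torques, N m; "eef_pos": TCP position; "eef_rot": TCP orientation; "wrist_force": force on the tool from outside, world axes, zero at the start; "moment": the same for the moment, N m; "finger_gap": finger opening in mm.
Only numpy, scipy, OpenCV 4.12 (cv2) and the standard library are available. Lean on these libraries where they do the work, as an engineer would, in place of code of your own. Each camera call takes 0.05 s, during which the arm holds its last target.

## Working session

There is one attempt and no reset: what is moved stays moved. The work goes in short steps, Python scripts to look and compute and a tool call to move; the robot and the scene stay as the last step left them, time stands still between calls to the robot, and variables do not carry over. Pictures are saved under pics/ and viewed, and the job is handed in when it is done.

Besides the shell and the picture viewer there is one more tool, called after "Emit:" by a JSON object that holds its "name" and its "arguments", one argument or row to a line. play_rows: Moves the arm, as the interface text tells. Its arguments: {"type":"object","properties":{"commands":{"type":"array"},"squeeze":{"type":"number"}},"required":["commands"]}

```bash
ls; mkdir -p pics
cat > h.py <<'E'
import numpy as np, cv2
from cell import manip
from scipy.spatial.transform import Rotation as R
def snap(name,fn=None):
    s=manip.read_state(); p,d=manip.camera(name); i=manip.camera_info(name)
    K=np.array(i["intrinsics"])
    if name=="wrist":
        T=np.eye(4);T[:3,:3]=R.from_euler('xyz',s["eef_rot"]).as_matrix();T[:3,3]=s["eef_pos"]
        W=T@np.array(i["tool_from_camera"])
    else: W=np.linalg.inv(np.array(i["camera_from_world"]))
    if fn: cv2.imwrite("pics/"+fn,cv2.cvtColor(p,cv2.COLOR_RGB2BGR))
    return p,d,K,W,i
def pts(d,K,W):
    v,u=np.mgrid[:d.shape[0],:d.shape[1]]
    x=(u-K[0,2])/K[0,0]*d; y=(v-K[1,2])/K[1,1]*d
    P=np.stack([x,-y,-d,np.ones_like(d)],-1)@W.T
    P=P[...,:3]; P[d==0]=np.nan
    return P
E
python3 - <<'E'
from h import *
s=manip.read_state(); print(s)
for n in ["scene","side","wrist"]:
    p,d,K,W,i=snap(n,n+"0.png"); np.savez("pics/"+n+"0.npz",p=p,d=d,K=K,W=W); print(n,K.tolist(),W.round(2).tolist(),[k for k in i],(d>0).mean())
    P=pts(d,K,W); print(np.nanmedian(P[...,2]))
E
```

```text
pics
{'clock': 0.0, 'joints': array([-1.35859004e+00,  3.00490474e-01,  1.52160371e+00,  2.97397817e-05,
        1.32069843e+00, -6.66088558e-02]), 'qd': array([ 0.00015926, -0.00171869,  0.0009893 ,  0.0007017 , -0.00075249,
       -0.00023807]), 'effort': array([-1.36297320e-03, -5.31805944e+01, -3.52735555e+01,  7.07765669e-02,
        2.44184292e-02, -9.08290872e-05]), 'eef_pos': array([ 151.31178837, -528.49366127,  204.86613348]), 'eef_rot': array([-3.14039728e+00, -1.08610392e-04,  2.78807696e-01]), 'wrist_force': array([-1.03506344,  0.82271788,  0.63185568]), 'moment': array([ 0.00013366, -0.00253869,  0.04798164]), 'finger_gap': 94.03523615532755}
scene [[385.51613719329345, 0.0, 321.0513835636134], [0.0, 385.51613719329345, 196.80501174707652], [0.0, 0.0, 1.0]] [[-0.58, -0.56, 0.6, 1156.69], [0.81, -0.41, 0.41, 463.37], [0.01, 0.72, 0.69, 764.98], [0.0, 0.0, 0.0, 1.0]] ['intrinsics', 'camera_from_world'] 0.99619921875
0.910799056493488
side [[378.6736541325776, 0.0, 314.5795922584822], [0.0, 378.6736541325776, 202.5629396767147], [0.0, 0.0, 1.0]] [[0.99, 0.09, -0.05, 529.36], [-0.1, 0.79, -0.6, -526.0], [-0.02, 0.61, 0.8, 821.37], [0.0, 0.0, 0.0, 1.0]] ['intrinsics', 'camera_from_world'] 0.996015625
-1.2893381030707474
wrist [[290.8631430735868, 0.0, 319.8428740560198], [0.0, 290.8631430735868, 197.03805839171218], [0.0, 0.0, 1.0]] [[0.28, 0.92, 0.27, 231.05], [-0.96, 0.26, 0.08, -505.57], [-0.0, -0.28, 0.96, 383.55], [0.0, 0.0, 0.0, 1.0]] ['intrinsics', 'tool_from_camera'] 0.99598046875
1.090606036195993
```

View pics/scene0.png

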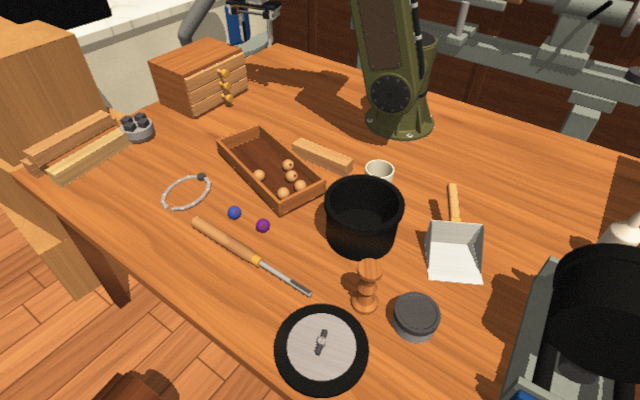

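View pics/side0.png

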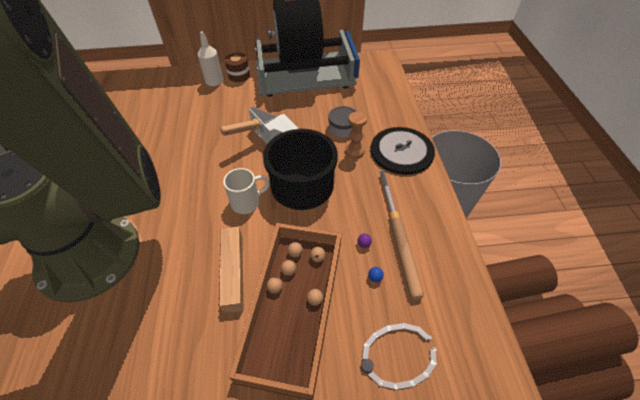

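View pics/wrist0.png

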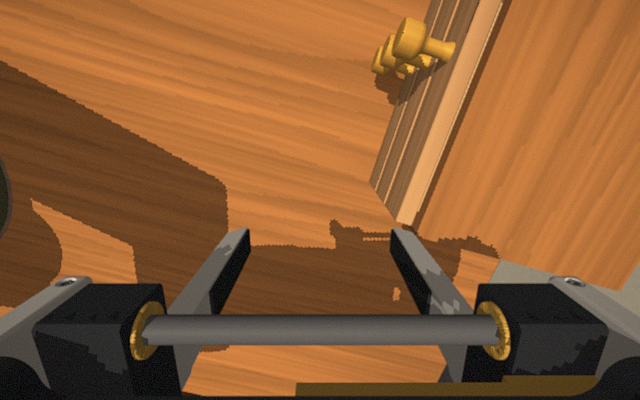

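The scene picture shows the tray with five tan beads at (259,175), (288,165), (291,176), (283,193) and (300,186). Look-alikes are the blue ball (235,212) and purple ball (263,225) outside the tray. The barrel is at (364,215); the other black drum at (610,310) sits on the tumbler. The scoop is at (455,245) with its handle at (453,203). The gouge handle (225,240) is a handle look-alike.

```bash
cat > m.py <<'E'
from h import *
G={}
for n in ["scene","side"]:
    f=np.load(f"pics/{n}0.npz"); G[n]=(f["p"],pts(f["d"],f["K"],f["W"]),f["K"],f["W"])
def loc(n,u,v,r=1):
    return np.nanmedian(G[n][1][v-r:v+r+1,u-r:u+r+1].reshape(-1,3),0).round(1)
if __name__=="__main__":
    print("scene beads");[print(loc("scene",*c)) for c in [(259,175),(288,165),(291,176),(283,193),(300,186)]]
    print("side beads");[print(loc("side",*c)) for c in [(295,249),(317,255),(289,268),(275,286),(315,297)]]
    print("handle",[loc("scene",*c) for c in [(452,188),(454,203),(457,218)]],"side",[loc("side",*c) for c in [(228,129),(240,127),(252,125)]])
    print("mug",loc("side",240,180),"blank",[loc("side",*c) for c in [(231,235),(231,310)]],"cand",loc("side",358,118),"tin",loc("side",342,115))
    # barrel rim & tray rim
    for n in G:
        P=G[n][1]; 
        m=(abs(P[...,2]-124)<4)
        q=P[m]; p=G[n][0][m]; dark=p.max(1)<70
        q=q[dark]; q=q[(q[:,0]>350)&(q[:,0]<900)]
        c=np.median(q[:,:2],0); q=q[np.hypot(*(q[:,:2]-c).T)<130]
        A=np.c_[2*q[:,:2],np.ones(len(q))]; s=np.linalg.lstsq(A,(q[:,:2]**2).sum(1),rcond=None)[0]
        print(n,"barrel",s[:2],np.sqrt(s[2]+s[0]**2+s[1]**2),len(q))
    for n in G:
        P=G[n][1];m=(abs(P[...,2]-55)<3)
        mm=m.astype(np.uint8); k,l,st,ce=cv2.connectedComponentsWithStats(mm,connectivity=8)
        for j in range(1,k):
            if st[j,4]>60:
                q=P[l==j][:,:2].astype(np.float32); print(n,j,st[j],cv2.minAreaRect(q))
E
python3 m.py; python3 -c "
import cv2
a=cv2.imread('pics/scene0.png')[160:310,380:520];b=cv2.imread('pics/side0.png')[90:170,200:340]
cv2.imwrite('pics/c1.png',cv2.hconcat([cv2.resize(a,(420,450)),cv2.resize(b,(380,450))]))"
```

```text
scene beads
[ 557.8 -170.8   36.3]
[ 472.5 -131.9   35.6]
[507.2 -92.9  36.8]
[575.8 -65.3  37. ]
[524.1 -46.8  35.5]
side beads
[516.3 -66.   40.2]
[566.5 -85.7  38.1]
[ 499.  -112.9   38.7]
[ 465.5 -154.8   39.3]
[ 551.4 -189.7   40.7]
handle [array([357. , 320. , 101.2]), array([393.1, 342.5,  91.1]), array([429.3, 366.9,  79.7])] side [array([355.7, 310.4,  99.9]), array([387.2, 326.8,  88.4]), array([420.2, 344.3,  76.3])]
mug [383.8 158.4  50.2] blank [array([364.6, -11.6,  44.8]), array([ 363.2, -188.2,   10. ])] cand [719.2 276.8 130.4] tin [695.5 395.3  46.2]
scene barrel [552.82592221 171.57616857] 87.69660318436831 727
side barrel [549.3621204  164.55366399] 88.93114162603318 899
scene 51 [583  82  38  12  67] ((-607.7760009765625, 559.2821044921875), (131.4041290283203, 20.176111221313477), 89.22554779052734)
scene 52 [  0  85  98  45 201] ((721.3758544921875, -987.2177124023438), (345.66156005859375, 15.020218849182129), 2.049652099609375)
scene 53 [157  90  54  18  84] ((431.64056396484375, -671.861328125), (75.76123046875, 210.39712524414062), 22.704267501831055)
scene
[... 484 characters left out ...]
194946289), 85.97982788085938)
scene 134 [335 196  59  21 104] ((494.0602722167969, 147.4202423095703), (53.67082214355469, 151.56411743164062), 21.528976440429688)
scene 140 [329 229  65  20 100] ((608.615478515625, 201.53610229492188), (47.70510482788086, 156.31634521484375), 28.265422821044922)
scene 169 [558 365  36  18  67] ((648.4627075195312, 682.6604614257812), (3.6723132133483887, 56.669742584228516), 2.9520113468170166)
side 41 [272 149  33  18  63] ((512.8169555664062, 231.61117553710938), (106.63712310791016, 21.4750919342041), 29.2332820892334)
side 61 [ 229  223  113  172 2090] ((500.4630432128906, -188.69227600097656), (360.5352783203125, 162.2414093017578), 73.29302978515625)
```

View pics/c1.png

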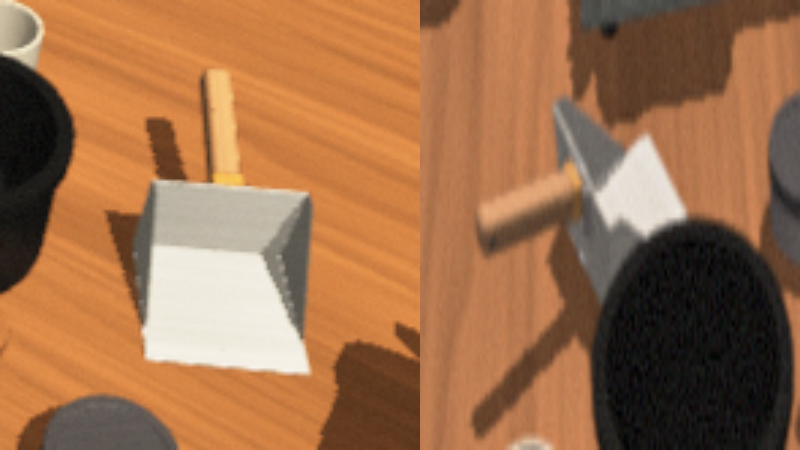

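The crop shows the scoop standing on its bowl, with the wooden handle towards the robot and the lip pointing away. It is the only scoop in view. Next I fit its pose with the model.

```bash
cat > fit.py <<'E'
from h import *
from scipy.optimize import least_squares
def boxd(p,c,h):
    q=abs(p-c)-h; o=np.linalg.norm(np.maximum(q,0),axis=1); return o+np.minimum(q.max(1),0)
def scoopd(L):
    # local frame: bowl frame, x to lip
    a=np.radians(15); g=L-np.array([-120,0,81])
    # handle axis rises to rear: rotate so that axis is x
    hx=g[:,0]*np.cos(a)-g[:,2]*np.sin(a); hz=g[:,0]*np.sin(a)+g[:,2]*np.cos(a)
    d=[boxd(np.c_[hx,g[:,1],hz],0,np.array([60,12,11]))]
    d.append(boxd(L,np.array([-58.75,0,40]),np.array([1.25,63,40])))
    d.append(boxd(L,np.array([0,0,1.25]),np.array([60,63,1.25])))
    for s in (1,-1):
        # sloped side: triangle in plane y=s*61.75
        x=L[:,0];z=L[:,2]; n=np.array([80,90])/np.hypot(80,90)
        e=np.maximum((x-30)*n[0]+z*n[1],0); e=np.maximum(e,np.maximum(-60-x,-z))
        d.append(np.hypot(np.maximum(e,0),np.maximum(abs(L[:,1]-s*61.75)-1.25,0)))
    return np.min(np.abs(d),0)
def fit(Q,x0):
    def f(v):
        c,s=np.cos(v[2]),np.sin(v[2]); D=Q-np.array([v[0],v[1],v[3]])
        L=np.c_[D[:,0]*c+D[:,1]*s,-D[:,0]*s+D[:,1]*c,D[:,2]]
        return np.minimum(scoopd(L),15)
    best=None
    for dy in (-.15,0,.15):
        r=least_squares(f,np.array(x0)+[0,0,dy,0],loss='soft_l1',f_scale=2,x_scale=[1,1,.02,1])
        if best is None or r.cost<best.cost: best=r
    return best,np.median(f(best.x))
E
python3 - <<'E'
from fit import *
from m import G
for n in G:
    P=G[n][1].reshape(-1,3); g=np.array([390,335]);
    x0=[390+120*np.cos(.52),335+120*np.sin(.52),.52,0]
    m=(P[:,2]>8)&(P[:,2]<115)&(np.hypot(P[:,0]-x0[0]+40,P[:,1]-x0[1]+25)<150)&(np.hypot(P[:,0]-551,P[:,1]-168)>110)&(np.hypot(P[:,0]-695,P[:,1]-395)>70)&(np.hypot(P[:,0]-384,P[:,1]-158)>70)
    r,md=fit(P[m],x0); v=r.x; print(n,m.sum(),v.round(3),md,"grip",v[:2]-120*np.array([np.cos(v[2]),np.sin(v[2])]))
E
```

```text
scene 1796 [4.92325e+02 4.00245e+02 5.12000e-01 1.87000e-01] 0.6837033711544791 grip [387.71822969 341.44454964]
side 826 [492.28  396.673   0.507  -0.951] 0.8538567774673069 grip [387.37436425 338.40757096]
```

```bash
cat > plan.py <<'E'
from h import *
from scipy.linalg import fractional_matrix_power as fmp
def Rt(psi,tilt): # tool down, x-axis azimuth psi(deg), tilt lip-up deg (about tool y)
    return R.from_euler('xyz',[180,0,psi],degrees=True)*R.from_euler('y',tilt,degrees=True)
def M(p,r):
    T=np.eye(4);T[:3,:3]=r.as_matrix();T[:3,3]=p;return T
def cur():
    s=manip.read_state(); return M(s["eef_pos"],R.from_euler('xyz',s["eef_rot"]))
def rows(A,B,n):
    D=np.linalg.inv(A)@B; F=np.real(fmp(D,1/n))
    return np.r_[(F[:3,3]/1000),R.from_matrix(F[:3,:3]).as_rotvec(degrees=True)]
def show(*wps):
    A=cur()
    for B,n in wps:
        print(n,"rows",rows(A,B,n).round(4).tolist()); A=B
# scoop pose -> tool pose: bowl frame point offset of TCP (grip -19 below)
E
python3 - <<'E'
from plan import *
show((M([460,-160,260],Rt(20,0)),9),(M([387.5,340,220],Rt(29.2,0)),10),(M([387.5,340,62],Rt(29.2,0)),5))
E
```

```text
9 rows [0.0452, -0.0285, -0.0061, -0.0055, -0.0005, -0.4475]
10 rows [0.0138, -0.0486, 0.004, -0.0, 0.0, -0.92]
5 rows [0.0, -0.0, 0.0316, 0.0, -0.0, 0.0]
```

Emit:
{"name": "play_rows", "arguments": {
  "commands": [
    {"x": 0.045,"y": -0.0285,"z": -0.006,"wz": -0.45,"grip": 1},
    {"x": 0.045,"y": -0.0285,"z": -0.006,"wz": -0.45},
    {"x": 0.045,"y": -0.0285,"z": -0.006,"wz": -0.45},
    {"x": 0.045,"y": -0.0285,"z": -0.006,"wz": -0.45},
    {"x": 0.045,"y": -0.0285,"z": -0.006,"wz": -0.45},
    {"x": 0.045,"y": -0.0285,"z": -0.006,"wz": -0.45},
    {"x": 0.045,"y": -0.0285,"z": -0.006,"wz": -0.45},
    {"x": 0.045,"y": -0.0285,"z": -0.006,"wz": -0.45},
    {"x": 0.045,"y": -0.0285,"z": -0.006,"wz": -0.45}
  ]
}}

```text
$.commands[0]: bad value
```

Emit:
{"name": "play_rows", "arguments": {
  "commands": [
    {"x": 0.014,"y": -0.0485,"z": 0.002,"wz": -0.9},
    {"x": 0.014,"y": -0.0485,"z": 0.002,"wz": -0.9},
    {"x": 0.014,"y": -0.0485,"z": 0.002,"wz": -0.9},
    {"x": 0.014,"y": -0.0485,"z": 0.002,"wz": -0.9},
    {"x": 0.014,"y": -0.0485,"z": 0.002,"wz": -0.9},
    {"x": 0.014,"y": -0.0485,"z": 0.002,"wz": -0.9},
    {"x": 0.014,"y": -0.0485,"z": 0.002,"wz": -0.9},
    {"x": 0.014,"y": -0.0485,"z": 0.002,"wz": -0.9},
    {"x": 0.014,"y": -0.0485,"z": 0.002,"wz": -0.9},
    {"x": 0.014,"y": -0.0485,"z": 0.002,"wz": -0.9}
  ]
}}

```text
$.commands[0]: bad value
```

Run:
```python
from plan import *
from fit import *
p,d,K,W,i=snap("wrist","w1.png")
P=pts(d,K,W).reshape(-1,3); x0=[492,398,.51,0]
m=(P[:,2]>8)&(P[:,2]<115)&(np.hypot(P[:,0]-x0[0]+40,P[:,1]-x0[1]+25)<150)&(np.hypot(P[:,0]-551,P[:,1]-168)>110)&(np.hypot(P[:,0]-695,P[:,1]-395)>70)&(np.hypot(P[:,0]-384,P[:,1]-158)>70)
r,md=fit(P[m],x0); v=r.x; print(m.sum(),v.round(3),md,"grip",v[:2]-120*np.array([np.cos(v[2]),np.sin(v[2])]))
print(manip.read_state()["clock"],cur().round(3))
show((M([387.5,340,150],Rt(29.2,0)),3),(M([387.5,340,62],Rt(29.2,0)),4))
```

```text
0 [4.92e+02 3.98e+02 3.60e-01 0.00e+00] nan grip [379.69238116 355.72709201]
0.2 [[ 9.61000e-01  2.75000e-01 -0.00000e+00  1.51346e+02]
 [ 2.75000e-01 -9.61000e-01  1.00000e-03 -5.28615e+02]
 [ 0.00000e+00 -1.00000e-03 -1.00000e+00  2.05122e+02]
 [ 0.00000e+00  0.00000e+00  0.00000e+00  1.00000e+00]]
3 rows [0.175, -0.2445, 0.0185, -0.0123, -0.0024, -4.4077]
4 rows [0.0, -0.0, 0.022, 0.0, -0.0, 0.0]
  return _methods._mean(a, axis=axis, dtype=dtype,
  ret = ret.dtype.type(ret / rcount)
```

View pics/w1.png

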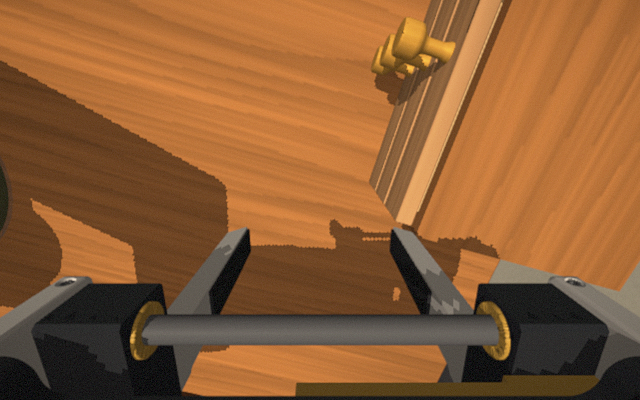

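The calls were refused, probably because every key must be given in each row, so the wrist view is unchanged. Resending with full rows.

Emit:
{"name": "play_rows", "arguments": {
  "commands": [
    {"x": 0.045,"y": -0.0285,"z": -0.006,"wx": 0,"wy": 0,"wz": -0.45,"grip": 1},
    {"x": 0.045,"y": -0.0285,"z": -0.006,"wx": 0,"wy": 0,"wz": -0.45,"grip": 1},
    {"x": 0.045,"y": -0.0285,"z": -0.006,"wx": 0,"wy": 0,"wz": -0.45,"grip": 1},
    {"x": 0.045,"y": -0.0285,"z": -0.006,"wx": 0,"wy": 0,"wz": -0.45,"grip": 1},
    {"x": 0.045,"y": -0.0285,"z": -0.006,"wx": 0,"wy": 0,"wz": -0.45,"grip": 1},
    {"x": 0.045,"y": -0.0285,"z": -0.006,"wx": 0,"wy": 0,"wz": -0.45,"grip": 1},
    {"x": 0.045,"y": -0.0285,"z": -0.006,"wx": 0,"wy": 0,"wz": -0.45,"grip": 1},
    {"x": 0.045,"y": -0.0285,"z": -0.006,"wx": 0,"wy": 0,"wz": -0.45,"grip": 1},
    {"x": 0.045,"y": -0.0285,"z": -0.006,"wx": 0,"wy": 0,"wz": -0.45,"grip": 1}
  ]
}}

```text
clock: 1.32
eef_pos: [459.5, -159.4, 259.7]
eef_rot: [3.141, -0.0, 0.35]
wrist_force: [-0.4, -0.7, -0.3]
finger_gap: 93.8
```

Emit:
{"name": "play_rows", "arguments": {
  "commands": [
    {"x": 0.014,"y": -0.0485,"z": 0.002,"wx": 0,"wy": 0,"wz": -0.9,"grip": 1},
    {"x": 0.014,"y": -0.0485,"z": 0.002,"wx": 0,"wy": 0,"wz": -0.9,"grip": 1},
    {"x": 0.014,"y": -0.0485,"z": 0.002,"wx": 0,"wy": 0,"wz": -0.9,"grip": 1},
    {"x": 0.014,"y": -0.0485,"z": 0.002,"wx": 0,"wy": 0,"wz": -0.9,"grip": 1},
    {"x": 0.014,"y": -0.0485,"z": 0.002,"wx": 0,"wy": 0,"wz": -0.9,"grip": 1},
    {"x": 0.014,"y": -0.0485,"z": 0.002,"wx": 0,"wy": 0,"wz": -0.9,"grip": 1},
    {"x": 0.014,"y": -0.0485,"z": 0.002,"wx": 0,"wy": 0,"wz": -0.9,"grip": 1},
    {"x": 0.014,"y": -0.0485,"z": 0.002,"wx": 0,"wy": 0,"wz": -0.9,"grip": 1},
    {"x": 0.014,"y": -0.0485,"z": 0.002,"wx": 0,"wy": 0,"wz": -0.9,"grip": 1},
    {"x": 0.014,"y": -0.0485,"z": 0.002,"wx": 0,"wy": 0,"wz": -0.9,"grip": 1}
  ]
}}

```text
clock: 2.58
eef_pos: [388.1, 340.1, 239.3]
eef_rot: [3.142, 0.0, 0.507]
wrist_force: [1.3, 0.4, 0.7]
finger_gap: 93.9
```

Run:
```python
from plan import *
from fit import *
p,d,K,W,i=snap("wrist","w2.png")
P=pts(d,K,W).reshape(-1,3); x0=[492,398,.51,0]
m=(P[:,2]>8)&(P[:,2]<115)&(np.hypot(P[:,0]-x0[0]+40,P[:,1]-x0[1]+25)<150)&(np.hypot(P[:,0]-551,P[:,1]-168)>110)&(np.hypot(P[:,0]-695,P[:,1]-395)>70)&(np.hypot(P[:,0]-384,P[:,1]-158)>70)
r,md=fit(P[m],x0); v=r.x; print(m.sum(),v.round(3),md,"grip",v[:2]-120*np.array([np.cos(v[2]),np.sin(v[2])]))
print(manip.read_state()["clock"],cur().round(3),manip.read_state()["joints"].round(2))
show((M([387.5,340,150],Rt(29.2,0)),3),(M([387.5,340,62],Rt(29.2,0)),4))
```

```text
3760 [493.514 400.402   0.519  -1.028] 0.6184989737452975 grip [389.32473059 340.86632511]
2.625 [[ 8.73000e-01  4.88000e-01 -1.00000e-03  3.86618e+02]
 [ 4.88000e-01 -8.73000e-01  1.00000e-03  3.44092e+02]
 [-0.00000e+00 -1.00000e-03 -1.00000e+00  2.38768e+02]
 [ 0.00000e+00  0.00000e+00  0.00000e+00  1.00000e+00]] [0.66 0.2  1.56 0.   1.37 1.72]
3 rows [-0.0004, 0.0014, 0.0296, -0.0233, 0.0089, 0.0122]
4 rows [0.0, -0.0, 0.022, 0.0, -0.0, 0.0]
```

View pics/w2.png

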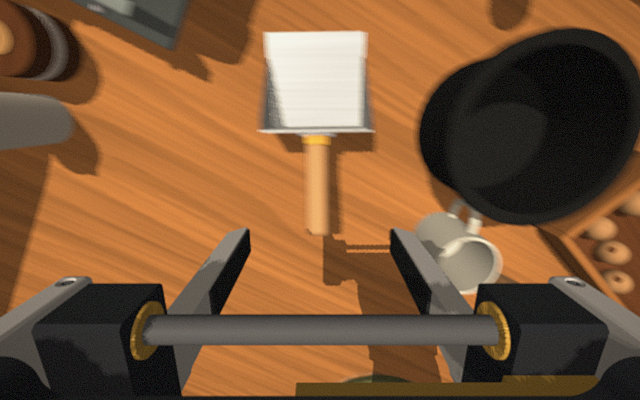

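The wrist view shows the handle between (317,140) and (317,232), lined up between the fingers with nothing in the way. I descend and grip.

Emit:
{"name": "play_rows", "arguments": {
  "commands": [
    {"x": 0.001,"y": 0.001,"z": 0.03,"wx": 0,"wy": 0,"wz": -0.3,"grip": 1},
    {"x": 0,"y": 0,"z": 0.03,"wx": 0,"wy": 0,"wz": 0,"grip": 1},
    {"x": 0,"y": 0,"z": 0.03,"wx": 0,"wy": 0,"wz": 0,"grip": 1},
    {"x": 0,"y": 0,"z": 0.03,"wx": 0,"wy": 0,"wz": 0,"grip": 1},
    {"x": 0,"y": 0,"z": 0.03,"wx": 0,"wy": 0,"wz": 0,"grip": 1},
    {"x": 0,"y": 0,"z": 0.015,"wx": 0,"wy": 0,"wz": 0,"grip": 1},
    {"x": 0,"y": 0,"z": 0.012,"wx": 0,"wy": 0,"wz": 0,"grip": 1},
    {"x": 0,"y": 0,"z": 0,"wx": 0,"wy": 0,"wz": 0,"grip": 1}
  ]
}}

```text
clock: 3.62
eef_pos: [390.1, 338.0, 62.3]
eef_rot: [3.142, 0.0, 0.512]
wrist_force: [0.5, -0.4, 0.7]
finger_gap: 94.1
```

Emit:
{"name": "play_rows", "arguments": {
  "commands": [
    {"x": 0,"y": 0,"z": 0,"wx": 0,"wy": 0,"wz": 0,"grip": 0},
    {"x": 0,"y": 0,"z": 0,"wx": 0,"wy": 0,"wz": 0,"grip": 0},
    {"x": 0,"y": 0,"z": 0,"wx": 0,"wy": 0,"wz": 0,"grip": 0},
    {"x": 0,"y": 0,"z": 0,"wx": 0,"wy": 0,"wz": 0,"grip": 0},
    {"x": 0,"y": 0,"z": 0,"wx": 0,"wy": 0,"wz": 0,"grip": 0},
    {"x": 0,"y": 0,"z": 0,"wx": 0,"wy": 0,"wz": 0,"grip": 0}
  ],
  "squeeze": 55
}}

```text
clock: 4.38
eef_pos: [390.1, 338.1, 62.5]
eef_rot: [-3.142, 0.0, 0.512]
wrist_force: [-0.3, 1.2, -0.3]
finger_gap: 37.6
```

Emit:
{"name": "play_rows", "arguments": {
  "commands": [
    {"x": 0,"y": 0,"z": 0,"wx": 0,"wy": 0,"wz": 0,"grip": 0},
    {"x": 0,"y": 0,"z": 0,"wx": 0,"wy": 0,"wz": 0,"grip": 0},
    {"x": 0,"y": 0,"z": 0,"wx": 0,"wy": 0,"wz": 0,"grip": 0},
    {"x": 0,"y": 0,"z": 0,"wx": 0,"wy": 0,"wz": 0,"grip": 0}
  ]
}}

```text
clock: 4.88
eef_pos: [390.1, 338.1, 62.5]
eef_rot: [-3.142, -0.0, 0.512]
wrist_force: [0.3, 0.2, -0.5]
finger_gap: 23.4
```

Emit:
{"name": "play_rows", "arguments": {
  "commands": [
    {"x": 0,"y": 0,"z": -0.02,"wx": 0,"wy": 0,"wz": 0,"grip": 0},
    {"x": 0,"y": 0,"z": -0.03,"wx": 0,"wy": 0,"wz": 0,"grip": 0},
    {"x": 0,"y": 0,"z": -0.04,"wx": 0,"wy": 0,"wz": 0,"grip": 0},
    {"x": 0,"y": 0,"z": -0.04,"wx": 0,"wy": 0,"wz": 0,"grip": 0},
    {"x": 0,"y": 0,"z": -0.04,"wx": 0,"wy": 0,"wz": 0,"grip": 0},
    {"x": 0,"y": 0,"z": 0,"wx": 0,"wy": 0,"wz": 0,"grip": 0}
  ]
}}

```text
clock: 5.62
eef_pos: [390.7, 338.6, 234.9]
eef_rot: [-3.141, -0.004, 0.512]
wrist_force: [0.5, 0.1, -2.5]
finger_gap: 23.7
```

Run:
```python
from plan import *
from fit import *
for n in ["wrist","scene"]:
    p,d,K,W,i=snap(n,n+"3.png"); np.savez("pics/"+n+"3.npz",p=p,d=d,K=K,W=W)
    s=manip.read_state(); P=pts(d,K,W).reshape(-1,3); x0=[493,398,.515,170]
    m=(P[:,2]>130)&(P[:,2]<262)&(np.hypot(P[:,0]-x0[0],P[:,1]-x0[1])<95)
    # fit with tilt: rotate points about tool y candidates
    for t in (-4,-2,-1,0,1,2,4):
        c=np.array(s["eef_pos"]); Rm=R.from_rotvec(np.radians(t)*np.array([-np.sin(.515),np.cos(.515),0])).as_matrix()
        Q=(P[m]-c)@Rm.T+c
        r,md=fit(Q,x0); v=r.x; print(n,t,round(r.cost/m.sum(),3),v.round(3),round(md,2),"grip",v[:2]-120*np.array([np.cos(v[2]),np.sin(v[2])]))
print(s["eef_pos"],s["clock"],s["finger_gap"],s["wrist_force"],s["joints"])
```

```text
wrist -4 1.298 [494.666 399.237   0.525 181.491] 0.86 grip [390.8170177  339.10908262]
wrist -2 0.821 [495.119 399.502   0.525 177.271] 0.59 grip [391.25733607 339.39460499]
wrist -1 0.695 [495.417 399.672   0.524 174.636] 0.59 grip [391.52760493 339.61381279]
wrist 0 0.581 [495.181 399.55    0.524 174.368] 0.44 grip [391.28952434 339.4949991 ]
wrist 1 0.516 [495.115 399.507   0.524 172.234] 0.52 grip [391.22270833 339.4543323 ]
wrist 2 0.532 [495.147 399.528   0.524 169.889] 0.54 grip [391.25835841 339.46767011]
wrist 4 1.041 [495.145 399.52    0.524 166.078] 0.84 grip [391.24045742 339.48808992]
scene -4 1.017 [493.84  399.367   0.523 179.619] 0.82 grip [389.88003043 339.43119994]
scene -2 0.619 [493.625 399.237   0.521 175.14 ] 0.63 grip [389.54139447 339.51512377]
scene -1 0.539 [493.503 399.081   0.521 173.321] 0.59 grip [389.45302581 339.30107605]
scene 0 0.51 [493.362 399.01    0.522 171.214] 0.59 grip [389.32881695 339.20121288]
scene 1 0.561 [493.163 398.894   0.522 168.964] 0.6 grip [389.15672234 339.03804662]
scene 2 0.718 [492.821 398.719   0.523 166.727] 0.64 grip [388.85645888 338.7907442 ]
scene 4 1.382 [491.973 398.184   0.527 162.634] 0.87 grip [388.28358481 337.78141966]
[389.75079995 337.8310698  231.5035358 ] 5.725 23.544897663832398 [-0.35007119  0.58466343 -3.01491685] [6.43128473e-01 2.04250347e-01 1.57924247e+00 2.30314716e-05
 1.35934875e+00 1.70212643e+00]
```

View pics/wrist3.png

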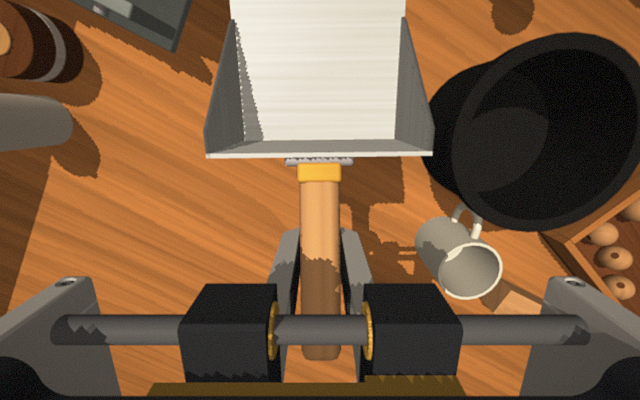

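The grip is firm: the gap is 23.5 mm, and the wrist view shows the scoop level with the handle centred between the pads at (320,240). Next I move to the empty end of the tray.

Run:
```python
from plan import *
show((M([440,0,245],Rt(50,0)),10),(M([436,-401,200],Rt(72.6,0)),10))
```

```text
10 rows [-0.0173, 0.0297, -0.0013, -0.0005, 0.0072, -2.0676]
10 rows [-0.0352, 0.0197, 0.0045, -0.0, 0.0, -2.26]
```

Emit:
{"name": "play_rows", "arguments": {
  "commands": [
    {"x": -0.0173,"y": 0.0297,"z": -0.0013,"wx": 0,"wy": 0,"wz": -2.07,"grip": 0},
    {"x": -0.0173,"y": 0.0297,"z": -0.0013,"wx": 0,"wy": 0,"wz": -2.07,"grip": 0},
    {"x": -0.0173,"y": 0.0297,"z": -0.0013,"wx": 0,"wy": 0,"wz": -2.07,"grip": 0},
    {"x": -0.0173,"y": 0.0297,"z": -0.0013,"wx": 0,"wy": 0,"wz": -2.07,"grip": 0},
    {"x": -0.0173,"y": 0.0297,"z": -0.0013,"wx": 0,"wy": 0,"wz": -2.07,"grip": 0},
    {"x": -0.0173,"y": 0.0297,"z": -0.0013,"wx": 0,"wy": 0,"wz": -2.07,"grip": 0},
    {"x": -0.0173,"y": 0.0297,"z": -0.0013,"wx": 0,"wy": 0,"wz": -2.07,"grip": 0},
    {"x": -0.0173,"y": 0.0297,"z": -0.0013,"wx": 0,"wy": 0,"wz": -2.07,"grip": 0},
    {"x": -0.0173,"y": 0.0297,"z": -0.0013,"wx": 0,"wy": 0,"wz": -2.07,"grip": 0},
    {"x": -0.0173,"y": 0.0297,"z": -0.0013,"wx": 0,"wy": 0,"wz": -2.07,"grip": 0}
  ]
}}

```text
clock: 6.98
eef_pos: [439.7, -1.2, 243.9]
eef_rot: [-3.139, 0.002, 0.874]
wrist_force: [0.3, 0.8, -2.7]
finger_gap: 23.3
```

Emit:
{"name": "play_rows", "arguments": {
  "commands": [
    {"x": -0.0352,"y": 0.0197,"z": 0.0045,"wx": 0,"wy": 0,"wz": -2.26,"grip": 0},
    {"x": -0.0352,"y": 0.0197,"z": 0.0045,"wx": 0,"wy": 0,"wz": -2.26,"grip": 0},
    {"x": -0.0352,"y": 0.0197,"z": 0.0045,"wx": 0,"wy": 0,"wz": -2.26,"grip": 0},
    {"x": -0.0352,"y": 0.0197,"z": 0.0045,"wx": 0,"wy": 0,"wz": -2.26,"grip": 0},
    {"x": -0.0352,"y": 0.0197,"z": 0.0045,"wx": 0,"wy": 0,"wz": -2.26,"grip": 0},
    {"x": -0.0352,"y": 0.0197,"z": 0.0045,"wx": 0,"wy": 0,"wz": -2.26,"grip": 0},
    {"x": -0.0352,"y": 0.0197,"z": 0.0045,"wx": 0,"wy": 0,"wz": -2.26,"grip": 0},
    {"x": -0.0352,"y": 0.0197,"z": 0.0045,"wx": 0,"wy": 0,"wz": -2.26,"grip": 0},
    {"x": -0.0352,"y": 0.0197,"z": 0.0045,"wx": 0,"wy": 0,"wz": -2.26,"grip": 0},
    {"x": -0.0352,"y": 0.0197,"z": 0.0045,"wx": 0,"wy": 0,"wz": -2.26,"grip": 0},
    {"x": 0,"y": 0,"z": 0,"wx": 0,"wy": 0,"wz": 0,"grip": 0}
  ]
}}

```text
clock: 8.35
eef_pos: [435.2, -402.2, 197.3]
eef_rot: [-3.138, -0.002, 1.266]
wrist_force: [-0.0, 1.1, -2.2]
finger_gap: 23.4
```

Run:
```python
from plan import *
from fit import *
s=manip.read_state();print(s["eef_pos"],s["eef_rot"],s["clock"],s["joints"].round(2))
for n in ["wrist","side","scene"]:
    p,d,K,W,i=snap(n,n+"4.png"); np.savez("pics/"+n+"4.npz",p=p,d=d,K=K,W=W)
    P=pts(d,K,W).reshape(-1,3); x0=[471,-286,1.278,138]
    m=(P[:,2]>120)&(P[:,2]<225)&(np.hypot(P[:,0]-x0[0],P[:,1]-x0[1])<92)
    r,md=fit(P[m],x0); v=r.x; print(n,m.sum(),v.round(3),round(md,2))
    Pg=P.reshape(400,640,3); q=Pg[abs(Pg[...,2]-55)<3]; q=q[(abs(q[:,0]-500)<180)&(q[:,1]>-400)&(q[:,1]<20)]
    print(n,len(q),cv2.minAreaRect(q[:,:2].astype(np.float32)))
```

```text
[ 435.23572255 -402.23058598  197.26607286] [-3.13772525e+00 -1.77281478e-03  1.26593250e+00] 8.35 [-0.81  0.4   1.4  -0.    1.34 -0.5 ]
wrist 34522 [ 469.709 -286.062    1.278  136.489] 0.44
wrist 0 ((0.0, 0.0), (0.0, 0.0), 0.0)
side 2302 [ 469.49  -288.89     1.346  135.978] 0.67
side 1322 ((500.5634765625, -188.63162231445312), (360.5218811035156, 162.0580596923828), 73.282470703125)
scene 2124 [ 468.828 -284.249    1.28   137.787] 0.63
scene 756 ((499.7360534667969, -185.65359497070312), (363.3410949707031, 164.82701110839844), 72.85804748535156)
```

View pics/wrist4.png

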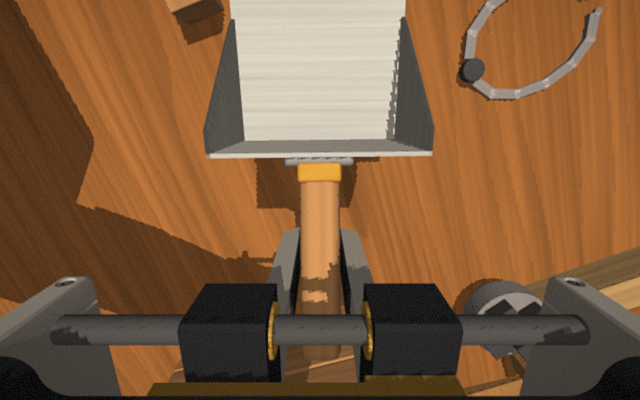

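View pics/side4.png

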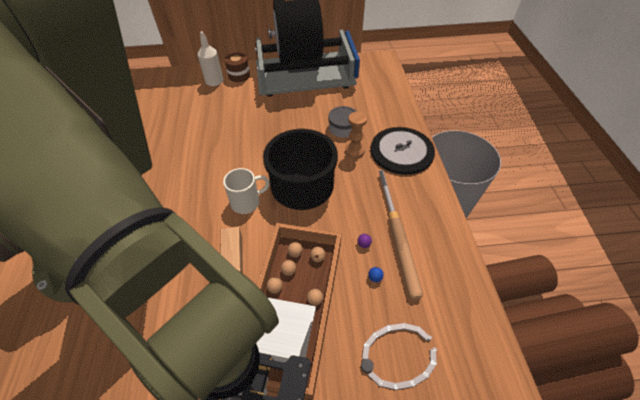

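The side view shows the scoop over the empty end of the tray at (290,325), behind the beads. The fit puts the bowl at (469.5,-286), yaw 1.278, which is in line with the tray within about 1.5 mm. I lower it into the tray.

Emit:
{"name": "play_rows", "arguments": {
  "commands": [
    {"x": 0,"y": 0,"z": 0.03,"wx": 0,"wy": 0,"wz": 0,"grip": 0},
    {"x": 0,"y": 0,"z": 0.03,"wx": 0,"wy": 0,"wz": 0,"grip": 0},
    {"x": 0,"y": 0,"z": 0.03,"wx": 0,"wy": 0,"wz": 0,"grip": 0},
    {"x": 0,"y": 0,"z": 0.025,"wx": 0,"wy": 0,"wz": 0,"grip": 0},
    {"x": 0,"y": 0,"z": 0.008,"wx": 0,"wy": 0,"wz": 0,"grip": 0},
    {"x": 0,"y": 0,"z": 0,"wx": 0,"wy": 0,"wz": 0,"grip": 0}
  ]
}}

```text
clock: 9.25
eef_pos: [436.3, -400.5, 77.8]
eef_rot: [3.142, -0.0, 1.268]
wrist_force: [0.7, -0.8, -2.4]
finger_gap: 23.6
```

Emit:
{"name": "play_rows", "arguments": {
  "commands": [
    {"x": 0,"y": 0,"z": 0.003,"wx": 0,"wy": 0,"wz": 0,"grip": 0},
    {"x": 0,"y": 0,"z": 0,"wx": 0,"wy": 0,"wz": 0,"grip": 0}
  ]
}}

```text
clock: 9.5
eef_pos: [436.3, -401.0, 75.0]
eef_rot: [3.141, 0.0, 1.268]
wrist_force: [0.6, 0.2, -1.9]
finger_gap: 23.4
```

Emit:
{"name": "play_rows", "arguments": {
  "commands": [
    {"x": 0,"y": 0,"z": 0.003,"wx": 0,"wy": 0,"wz": 0,"grip": 0},
    {"x": 0,"y": 0,"z": 0,"wx": 0,"wy": 0,"wz": 0,"grip": 0}
  ]
}}

```text
clock: 9.75
eef_pos: [436.2, -400.7, 71.3]
eef_rot: [3.142, -0.0, 1.267]
wrist_force: [0.9, 0.8, -2.6]
finger_gap: 23.7
```

Emit:
{"name": "play_rows", "arguments": {
  "commands": [
    {"x": 0,"y": 0,"z": 0.002,"wx": 0,"wy": 0,"wz": 0,"grip": 0},
    {"x": 0,"y": 0,"z": 0,"wx": 0,"wy": 0,"wz": 0,"grip": 0}
  ]
}}

```text
clock: 10.0
eef_pos: [436.3, -401.0, 70.0]
eef_rot: [3.141, 0.0, 1.268]
wrist_force: [0.4, 1.9, 4.2]
finger_gap: 23.5
```

Run:
```python
from plan import *
from fit import *
for n in ["wrist","scene"]:
    p,d,K,W,i=snap(n,n+"5.png"); P=pts(d,K,W).reshape(-1,3); x0=[470,-286,1.278,12]
    m=(P[:,2]>5)&(P[:,2]<105)&(np.hypot(P[:,0]-x0[0],P[:,1]-x0[1])<75)
    r,md=fit(P[m],x0); v=r.x; print(n,m.sum(),v.round(3),round(md,2))
s=manip.read_state();print(s["eef_pos"],s["wrist_force"],s["moment"])
```

```text
wrist 34671 [ 470.704 -284.05     1.278   10.228] 0.57
scene 1627 [ 468.324 -283.262    1.279    9.88 ] 0.81
[ 436.3213552  -401.01680042   70.01028149] [0.1906275  2.06501884 5.10093847] [0.69603418 0.01119699 0.0170752 ]
```

View pics/wrist5.png

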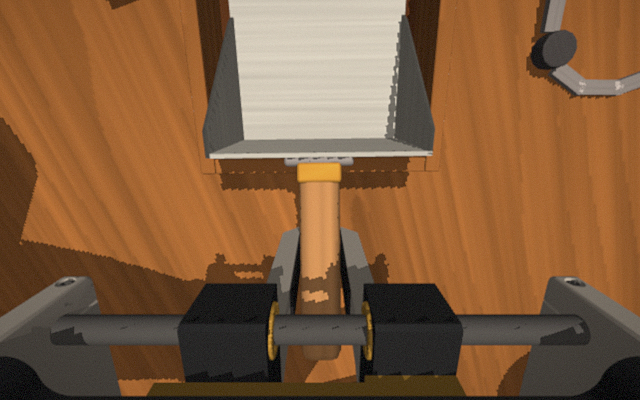

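The contact force rose by about 7 N, so the scoop is resting on the tray floor, inside the walls. I push it forward towards the bead end.

Emit:
{"name": "play_rows", "arguments": {
  "commands": [
    {"x": 0.012,"y": 0,"z": -0.0005,"wx": 0,"wy": 0,"wz": 0,"grip": 0},
    {"x": 0.015,"y": 0,"z": 0,"wx": 0,"wy": 0,"wz": 0,"grip": 0},
    {"x": 0.015,"y": 0,"z": 0,"wx": 0,"wy": 0,"wz": 0,"grip": 0},
    {"x": 0.015,"y": 0,"z": 0,"wx": 0,"wy": 0,"wz": 0,"grip": 0},
    {"x": 0.015,"y": 0,"z": 0,"wx": 0,"wy": 0,"wz": 0,"grip": 0},
    {"x": 0.015,"y": 0,"z": 0,"wx": 0,"wy": 0,"wz": 0,"grip": 0},
    {"x": 0.015,"y": 0,"z": 0,"wx": 0,"wy": 0,"wz": 0,"grip": 0},
    {"x": 0.015,"y": 0,"z": 0,"wx": 0,"wy": 0,"wz": 0,"grip": 0}
  ]
}}

```text
clock: 11.1
eef_pos: [471.4, -288.7, 70.4]
eef_rot: [3.141, 0.001, 1.268]
wrist_force: [-1.4, -5.0, 5.6]
finger_gap: 23.6
```

Run:
```python
from plan import *
for n in ["wrist","side"]: snap(n,n+"6.png")
import cv2
a=cv2.imread('pics/wrist6.png')[0:250];b=cv2.imread('pics/side6.png')[190:390,180:420]
cv2.imwrite('pics/c6.png',cv2.vconcat([cv2.resize(a,(640,250)),cv2.resize(b,(640,340))[:, :]]))
s=manip.read_state();print(s["eef_pos"],s["wrist_force"],s["moment"])
```

```text
[ 471.5864625  -287.71616172   70.20308375] [0.93472936 1.39553792 2.24112816] [ 0.45408609 -0.20197579 -0.07928885]
```

View pics/c6.png

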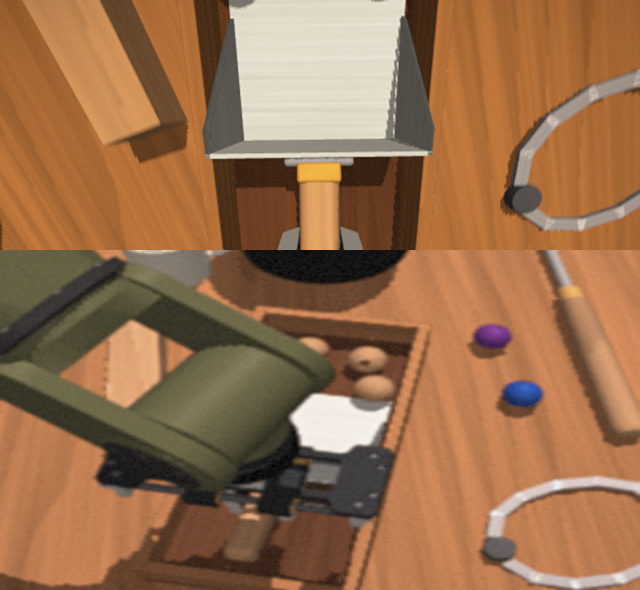

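The wrist view shows bead shadows at the lip, near (240,0) and (380,0). The side view shows beads just ahead of the lip at (372,388), (368,360) and (312,348). Continuing.

Emit:
{"name": "play_rows", "arguments": {
  "commands": [
    {"x": 0.011,"y": 0,"z": 0,"wx": 0,"wy": 0,"wz": 0,"grip": 0},
    {"x": 0.011,"y": 0,"z": 0,"wx": 0,"wy": 0,"wz": 0,"grip": 0},
    {"x": 0.011,"y": 0,"z": 0,"wx": 0,"wy": 0,"wz": 0,"grip": 0},
    {"x": 0.011,"y": 0,"z": 0,"wx": 0,"wy": 0,"wz": 0,"grip": 0},
    {"x": 0.011,"y": 0,"z": 0,"wx": 0,"wy": 0,"wz": 0,"grip": 0},
    {"x": 0.011,"y": 0,"z": 0,"wx": 0,"wy": 0,"wz": 0,"grip": 0},
    {"x": 0.011,"y": 0,"z": 0,"wx": 0,"wy": 0,"wz": 0,"grip": 0}
  ]
}}

```text
clock: 12.08
eef_pos: [494.2, -216.0, 70.4]
eef_rot: [3.141, 0.001, 1.268]
wrist_force: [-1.9, -6.6, 6.2]
finger_gap: 23.7
```

```bash
cat > look.py <<'E'
from plan import *
import sys
t=sys.argv[1]
for n in ["wrist","side"]: snap(n,n+t+".png")
a=cv2.imread(f'pics/wrist{t}.png')[0:250];b=cv2.imread(f'pics/side{t}.png')[190:390,180:420]
cv2.imwrite(f'pics/c{t}.png',cv2.vconcat([a,cv2.resize(b,(640,340))]))
s=manip.read_state();print(s["clock"],s["eef_pos"].round(1),s["eef_rot"].round(3),s["wrist_force"].round(1),s["moment"].round(2),s["joints"].round(2))
E
python3 look.py 7
```

```text
12.175 [ 494.4 -215.1   70.3] [3.141 0.    1.268] [ 1.3 -0.1  3.6] [ 0.14 -0.15  0.  ] [-0.48  0.43  1.69 -0.    1.03 -0.18]
```

View pics/c7.png

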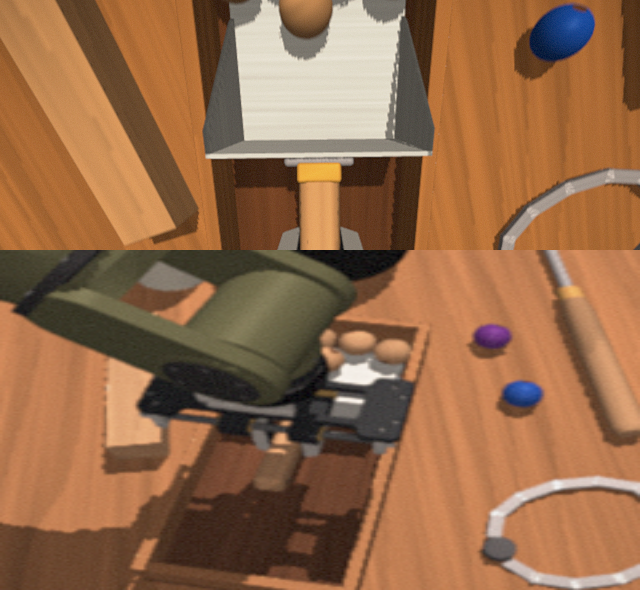

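One bead already rides in the bowl (305,10), and the others sit at the lip against the end wall. I creep on to the wall.

Emit:
{"name": "play_rows", "arguments": {
  "commands": [
    {"x": 0.006,"y": 0,"z": 0,"wx": 0,"wy": 0,"wz": 0,"grip": 0},
    {"x": 0.006,"y": 0,"z": 0,"wx": 0,"wy": 0,"wz": 0,"grip": 0},
    {"x": 0.002,"y": 0,"z": 0,"wx": 0,"wy": 0,"wz": 0,"grip": 0},
    {"x": 0,"y": 0,"z": 0,"wx": 0,"wy": 0,"wz": 0,"grip": 0}
  ]
}}

```text
clock: 12.68
eef_pos: [498.4, -202.6, 70.4]
eef_rot: [3.141, 0.001, 1.268]
wrist_force: [-0.4, -3.6, 6.4]
finger_gap: 23.6
```

```bash
python3 look.py 8
```

```text
12.775 [ 498.4 -202.6   70.4] [3.141e+00 1.000e-03 1.267e+00] [-0.4 -3.6  7.1] [-0.54  0.29  0.09] [-0.45  0.42  1.69 -0.    1.03 -0.15]
```

View pics/c8.png

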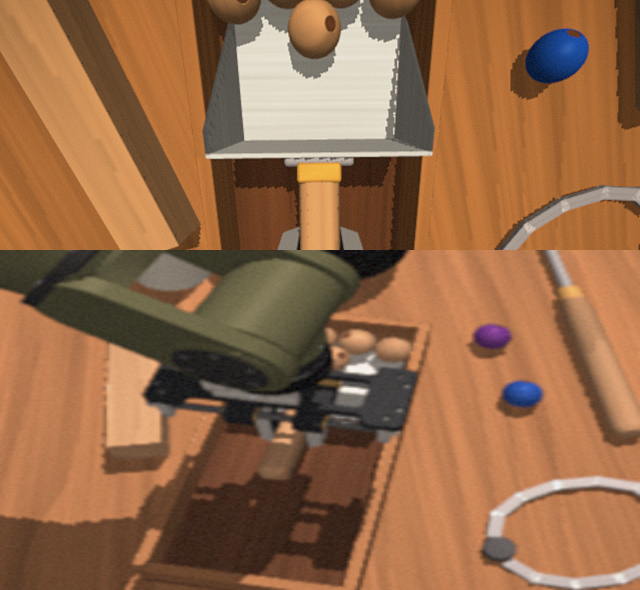

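Emit:
{"name": "play_rows", "arguments": {
  "commands": [
    {"x": 0.003,"y": 0,"z": 0,"wx": 0,"wy": 0,"wz": 0,"grip": 0},
    {"x": 0,"y": 0,"z": 0,"wx": 0,"wy": 0,"wz": 0,"grip": 0}
  ]
}}

```text
clock: 13.02
eef_pos: [499.3, -199.9, 70.4]
eef_rot: [3.141, 0.001, 1.268]
wrist_force: [-0.9, -4.3, 7.4]
finger_gap: 23.8
```

Emit:
{"name": "play_rows", "arguments": {
  "commands": [
    {"x": 0.002,"y": 0,"z": 0,"wx": 0,"wy": 0,"wz": 0,"grip": 0},
    {"x": 0,"y": 0,"z": 0,"wx": 0,"wy": 0,"wz": 0,"grip": 0}
  ]
}}

```text
clock: 13.28
eef_pos: [499.9, -198.1, 70.4]
eef_rot: [3.141, 0.001, 1.267]
wrist_force: [-0.5, -5.5, 7.9]
finger_gap: 23.7
```

```bash
python3 look.py 9
python3 - <<'E'
from plan import *
A=cur()
# scoop geometry in tool frame: tool x=scoop x, tool z=-scoop z; back-under edge: from grip (60 ahead... back edge x=+60,z=-81) -> tool coords of edge: x=60, z(tool)=81-19-... TCP is 19 below grip => edge tool z=62
def about(A,pt,deg,lift,back=0):
    T1=M(pt,R.identity()); T2=M([0,0,0],R.from_euler('y',deg,degrees=True)); 
    B=A@T1@T2@np.linalg.inv(T1); B[2,3]+=lift; B[:3,3]-=back*A[:3,0]; return B
A=M(A[:3,3],Rt(72.6,0)); e=[60,0,62]
P=[A]
for deg,l,bk in [(6,0,0),(12,1,1),(18,3,2),(24,8,4)]: P.append(about(A,e,deg,l,bk))
for a,b in zip(P,P[1:]): print(rows(a,b,3).round(4), b[:3,3].round(1))
E
```

```text
13.375 [ 499.8 -198.1   70.4] [3.141e+00 1.000e-03 1.267e+00] [-1.6 -5.7  7.4] [-0.86  0.35  0.09] [-0.45  0.42  1.69 -0.    1.03 -0.14]
[-0.0021  0.      0.0021  0.      2.     -0.    ] [ 498.  -204.    63.8]
[-2.4e-03 -0.0e+00  1.8e-03  0.0e+00  2.0e+00 -0.0e+00] [ 496.1 -210.1   57.6]
[-2.3e-03  0.0e+00  1.4e-03  0.0e+00  2.0e+00  0.0e+00] [ 494.4 -215.5   51.8]
[-2.2e-03  0.0e+00  3.0e-04  0.0e+00  2.0e+00 -0.0e+00] [ 492.7 -221.    48.7]
```

View pics/c9.png

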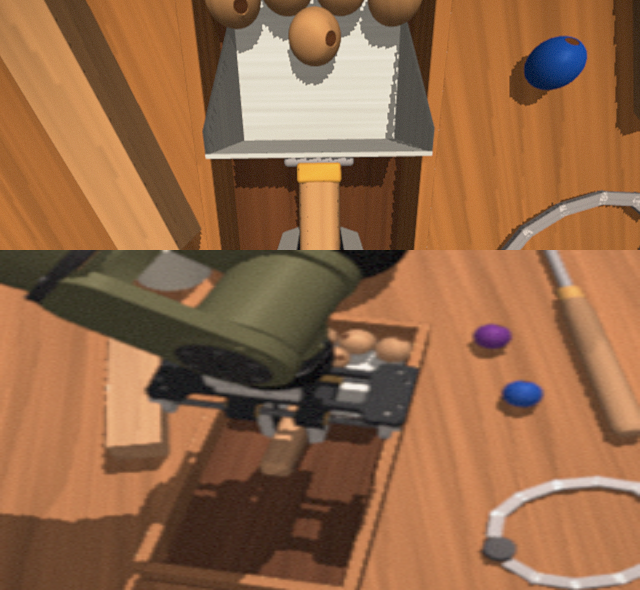

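All five beads, (235,5), (288,0), (340,0), (395,5) and (315,37), are now over the scoop floor. I tilt the lip up about the back edge.

Emit:
{"name": "play_rows", "arguments": {
  "commands": [
    {"x": -0.002,"y": 0,"z": 0.0015,"wx": 0,"wy": 2,"wz": 0,"grip": 0},
    {"x": -0.002,"y": 0,"z": 0.002,"wx": 0,"wy": 2,"wz": 0,"grip": 0},
    {"x": -0.002,"y": 0,"z": 0.002,"wx": 0,"wy": 2,"wz": 0,"grip": 0},
    {"x": -0.0024,"y": 0,"z": 0.0018,"wx": 0,"wy": 2,"wz": 0,"grip": 0},
    {"x": -0.0024,"y": 0,"z": 0.0018,"wx": 0,"wy": 2,"wz": 0,"grip": 0},
    {"x": -0.0024,"y": 0,"z": 0.0018,"wx": 0,"wy": 2,"wz": 0,"grip": 0}
  ]
}}

```text
clock: 14.12
eef_pos: [495.7, -208.8, 57.2]
eef_rot: [-3.14, -0.211, 1.267]
wrist_force: [1.0, 0.4, -3.1]
finger_gap: 23.4
```

```bash
python3 look.py 10
```

```text
14.225 [ 495.5 -209.2   57. ] [-3.14  -0.21   1.266] [-0.1  0.6 -1.9] [-0.21  0.09 -0.03] [-0.57  0.47  1.68  0.23  1.06 -0.38]
```

View pics/c10.png

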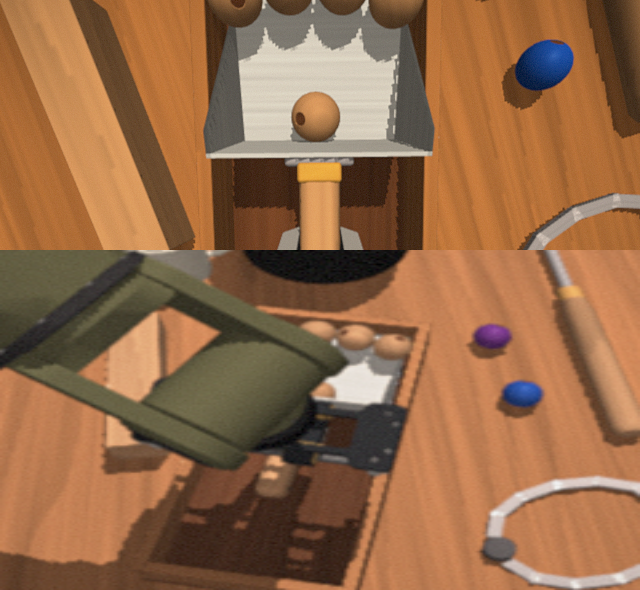

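One bead rolled to the back wall (315,117). Four are still abreast at the front, because four times 36 mm slightly exceeds the 142 mm tray. I tilt further.

Emit:
{"name": "play_rows", "arguments": {
  "commands": [
    {"x": -0.0023,"y": 0,"z": 0.0014,"wx": 0,"wy": 2,"wz": 0,"grip": 0},
    {"x": -0.0023,"y": 0,"z": 0.0014,"wx": 0,"wy": 2,"wz": 0,"grip": 0},
    {"x": -0.0023,"y": 0,"z": 0.0014,"wx": 0,"wy": 2,"wz": 0,"grip": 0},
    {"x": -0.0022,"y": 0,"z": 0.0003,"wx": 0,"wy": 2,"wz": 0,"grip": 0},
    {"x": -0.0022,"y": 0,"z": 0.0003,"wx": 0,"wy": 2,"wz": 0,"grip": 0},
    {"x": -0.0022,"y": 0,"z": 0.0003,"wx": 0,"wy": 2,"wz": 0,"grip": 0}
  ]
}}

```text
clock: 14.98
eef_pos: [492.6, -220.4, 49.0]
eef_rot: [3.141, -0.421, 1.267]
wrist_force: [0.9, -0.4, -2.1]
finger_gap: 23.4
```

```bash
python3 look.py 11
```

```text
15.075 [ 492.3 -220.8   48.6] [-3.141 -0.42   1.266] [ 0.4  0.5 -3.4] [-0.67  0.16  0.05] [-0.68  0.54  1.64  0.43  1.16 -0.59]
```

View pics/c11.png

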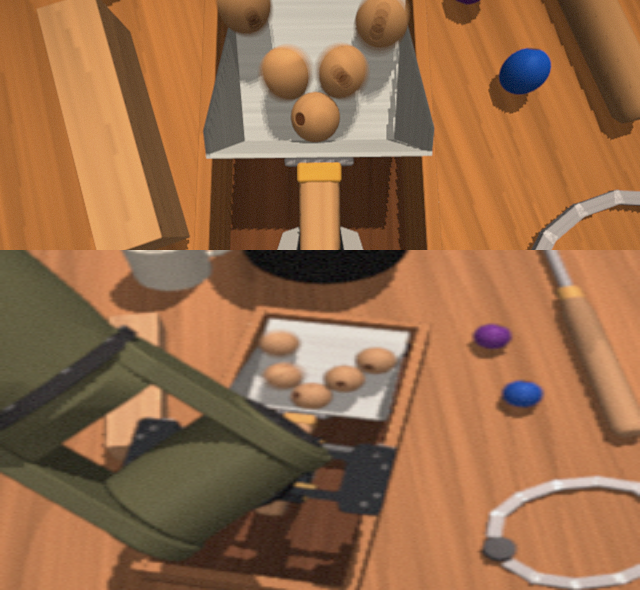

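All five are in the bowl, settling against the back wall. I lift straight up.

Emit:
{"name": "play_rows", "arguments": {
  "commands": [
    {"x": 0.003,"y": 0,"z": -0.007,"wx": 0,"wy": 0,"wz": 0,"grip": 0},
    {"x": 0.005,"y": 0,"z": -0.011,"wx": 0,"wy": 0,"wz": 0,"grip": 0},
    {"x": 0.0065,"y": 0,"z": -0.0145,"wx": 0,"wy": 0,"wz": 0,"grip": 0},
    {"x": 0.0085,"y": 0,"z": -0.019,"wx": 0,"wy": 0,"wz": 0,"grip": 0},
    {"x": 0.0085,"y": 0,"z": -0.019,"wx": 0,"wy": 0,"wz": 0,"grip": 0},
    {"x": 0.0085,"y": 0,"z": -0.019,"wx": 0,"wy": 0,"wz": 0,"grip": 0},
    {"x": 0.0085,"y": 0,"z": -0.019,"wx": 0,"wy": 0,"wz": 0,"grip": 0},
    {"x": 0.0085,"y": 0,"z": -0.019,"wx": 0,"wy": 0,"wz": 0,"grip": 0},
    {"x": 0.0085,"y": 0,"z": -0.019,"wx": 0,"wy": 0,"wz": 0,"grip": 0},
    {"x": 0.006,"y": 0,"z": -0.0135,"wx": 0,"wy": 0,"wz": 0,"grip": 0},
    {"x": 0.004,"y": 0,"z": -0.009,"wx": 0,"wy": 0,"wz": 0,"grip": 0},
    {"x": 0,"y": 0,"z": 0,"wx": 0,"wy": 0,"wz": 0,"grip": 0}
  ]
}}

```text
clock: 16.58
eef_pos: [492.8, -220.0, 234.6]
eef_rot: [3.141, -0.419, 1.268]
wrist_force: [0.3, -0.0, -3.4]
finger_gap: 23.7
```

```bash
python3 look.py 12
python3 - <<'E'
from plan import *
# tool pose putting scoop lip at point Lp with tilt t
def toolfor(lip,psi,t):
    r=Rt(psi,t); return M(np.array(lip)-r.apply([180,0,62]),r)
u=np.array([np.cos(np.radians(73.2)),np.sin(np.radians(73.2))]); c=np.array([551,168])
A=cur(); r=Rt(72.6,24); print("lip now",(A@[180,0,62,1])[:3].round(1))
for psi in (72.6,):
  uu=np.array([np.cos(np.radians(psi+.6)),np.sin(np.radians(psi+.6))])
  P=[(toolfor([*(c-45*uu),200],psi,24),12)]
  P+=[(toolfor([*(c-45*uu),165],psi,5),5),(toolfor([*(c-40*uu),128],psi,-12),5),(toolfor([*(c-40*uu),118],psi,-40),6)]
  show(*P); [print(b[0][:3,3].round(1)) for b in P]
E
```

```text
16.675 [ 492.5 -219.9  233.6] [-3.141 -0.419  1.267] [ 0.2 -1.  -3.2] [-0.69  0.14 -0.02] [-0.68  0.33  1.48  0.39  1.51 -0.43]
lip now [549.2 -38.9 250.2]
12 rows [0.0099, -0.005, 0.009, -0.0047, -0.0013, 0.0002]
5 rows [0.0025, 0.0, -0.005, 0.0, -3.8, -0.0]
5 rows [0.0052, -0.0, -0.0032, -0.0, -3.4, -0.0]
6 rows [0.0063, -0.0, -0.0129, 0.0, -4.6667, 0.0]
[481.3 -56.1 183.4]
[482.8 -51.3 211.1]
[490.6 -26.  226.1]
[510.1  36.2 281.2]
```

View pics/c12.png

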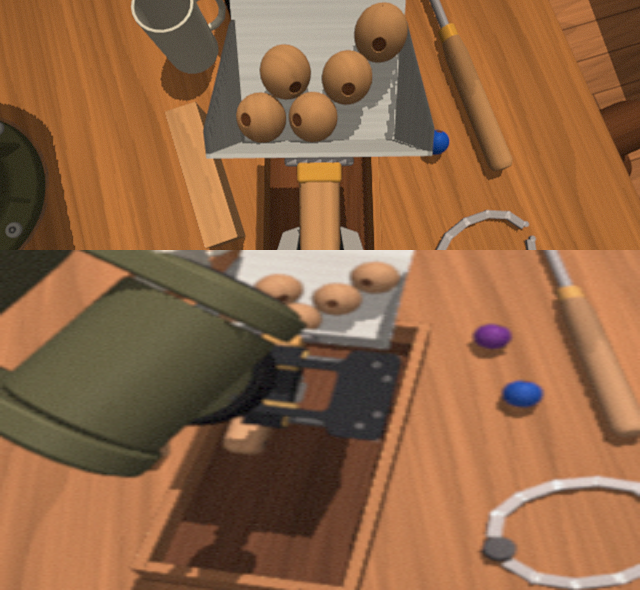

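All five beads ride in the bowl. I move over to the barrel mouth with a gentle ramp.

Emit:
{"name": "play_rows", "arguments": {
  "commands": [
    {"x": 0.0035,"y": -0.0015,"z": 0.003,"wx": 0,"wy": 0,"wz": 0,"grip": 0},
    {"x": 0.007,"y": -0.003,"z": 0.006,"wx": 0,"wy": 0,"wz": 0,"grip": 0},
    {"x": 0.011,"y": -0.005,"z": 0.0095,"wx": 0,"wy": 0,"wz": 0,"grip": 0},
    {"x": 0.011,"y": -0.005,"z": 0.0095,"wx": 0,"wy": 0,"wz": 0,"grip": 0},
    {"x": 0.011,"y": -0.005,"z": 0.0095,"wx": 0,"wy": 0,"wz": 0,"grip": 0},
    {"x": 0.011,"y": -0.005,"z": 0.0095,"wx": 0,"wy": 0,"wz": 0,"grip": 0},
    {"x": 0.011,"y": -0.005,"z": 0.0095,"wx": 0,"wy": 0,"wz": 0,"grip": 0},
    {"x": 0.011,"y": -0.005,"z": 0.0095,"wx": 0,"wy": 0,"wz": 0,"grip": 0},
    {"x": 0.011,"y": -0.005,"z": 0.0095,"wx": 0,"wy": 0,"wz": 0,"grip": 0},
    {"x": 0.011,"y": -0.005,"z": 0.0095,"wx": 0,"wy": 0,"wz": 0,"grip": 0},
    {"x": 0.011,"y": -0.005,"z": 0.0095,"wx": 0,"wy": 0,"wz": 0,"grip": 0},
    {"x": 0.011,"y": -0.005,"z": 0.0095,"wx": 0,"wy": 0,"wz": 0,"grip": 0},
    {"x": 0.007,"y": -0.003,"z": 0.006,"wx": 0,"wy": 0,"wz": 0,"grip": 0},
    {"x": 0.0035,"y": -0.0015,"z": 0.003,"wx": 0,"wy": 0,"wz": 0,"grip": 0},
    {"x": 0,"y": 0,"z": 0,"wx": 0,"wy": 0,"wz": 0,"grip": 0}
  ]
}}

```text
clock: 18.55
eef_pos: [485.9, -44.2, 184.2]
eef_rot: [3.142, -0.419, 1.268]
wrist_force: [0.7, -0.2, -1.8]
finger_gap: 23.7
```

```bash
cat > toolfor.py <<'E'
from plan import *
def toolfor(lip,psi,t):
    r=Rt(psi,t); return M(np.array(lip)-r.apply([180,0,62]),r)
E
python3 - <<'E'
from toolfor import *
A=cur(); print("lip",(A@[180,0,62,1])[:3].round(1), manip.read_state()["joints"].round(2))
f=[]
for n in ["wrist","scene","side"]:
    p,d,K,W,i=snap(n,n+"13.png"); P=pts(d,K,W)
    m=(abs(P[...,2]-125)<2.5)&(p.max(2)<75)&(np.hypot(P[...,0]-551,P[...,1]-168)<120); q=P[m][:,:2]
    from scipy.optimize import least_squares
    def g(c):
        r=np.hypot(*(q-c).T); return np.maximum(np.maximum(82.5-r,r-97),0)
    s=least_squares(g,[551,168],loss='soft_l1'); print(n,len(q),s.x.round(1),s.cost)
    f.append(p if n!="side" else p)
cv2.imwrite("pics/c13.png",cv2.cvtColor(np.vstack([f[0][:250],f[1][120:320]]),cv2.COLOR_RGB2BGR))
E
```

```text
lip [542.5 136.8 200.8] [-0.4   0.18  1.78  0.44  1.25 -0.25]
wrist 631 [550.7 168.4] 0.0
scene 936 [549.6 170. ] 8.513684741860224
side 301 [547.9 165.2] 0.6131696109253275
```

View pics/c13.png

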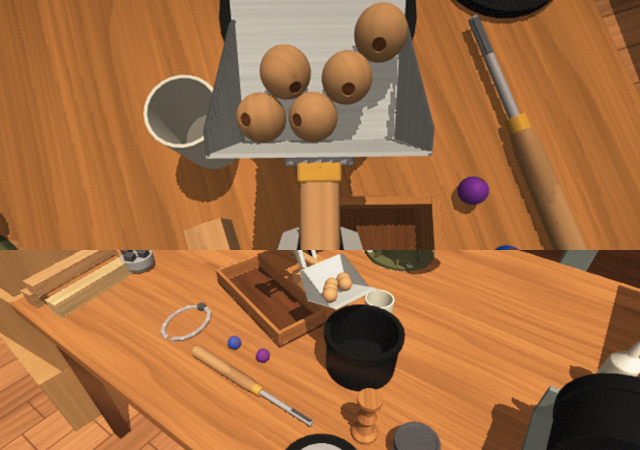

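The wrist view shows the scoop's lip over the dark barrel mouth with all beads held; the mug at (185,115) is well below. The barrel fit is (550,168). I bring the lip down while levelling it to +8°.

Run:
```python
from toolfor import *
c=np.array([550,168]);psi=72.6;uu=np.array([np.cos(np.radians(psi+.6)),np.sin(np.radians(psi+.6))])
l=lambda a,z:[*(c+a*uu),z]
show((toolfor(l(-30,152),psi,8),8),(toolfor(l(-28,132),psi,-8),8),(toolfor(l(-28,115),psi,-25),8),(toolfor(l(-28,112),psi,-42),8))
```

```text
8 rows [0.0008, -0.0003, -0.0003, 0.0019, -1.9997, 0.0007]
8 rows [0.0025, -0.0, -0.0037, 0.0, -2.0, -0.0]
8 rows [0.003, -0.0, -0.0046, 0.0, -2.125, 0.0]
8 rows [0.0026, 0.0, -0.0063, -0.0, -2.125, -0.0]
```

Emit:
{"name": "play_rows", "arguments": {
  "commands": [
    {"x": 0.001,"y": 0,"z": 0,"wx": 0,"wy": -2,"wz": 0,"grip": 0},
    {"x": 0.001,"y": 0,"z": 0,"wx": 0,"wy": -2,"wz": 0,"grip": 0},
    {"x": 0.001,"y": 0,"z": 0,"wx": 0,"wy": -2,"wz": 0,"grip": 0},
    {"x": 0.001,"y": 0,"z": 0,"wx": 0,"wy": -2,"wz": 0,"grip": 0},
    {"x": 0.001,"y": 0,"z": 0,"wx": 0,"wy": -2,"wz": 0,"grip": 0},
    {"x": 0.001,"y": 0,"z": 0,"wx": 0,"wy": -2,"wz": 0,"grip": 0},
    {"x": 0.001,"y": 0,"z": -0.001,"wx": 0,"wy": -2,"wz": 0,"grip": 0},
    {"x": 0,"y": 0,"z": -0.001,"wx": 0,"wy": -2,"wz": 0,"grip": 0},
    {"x": 0,"y": 0,"z": 0,"wx": 0,"wy": 0,"wz": 0,"grip": 0}
  ]
}}

```text
clock: 19.82
eef_pos: [487.9, -38.0, 188.4]
eef_rot: [3.141, -0.139, 1.268]
wrist_force: [-0.2, -0.2, -2.2]
finger_gap: 23.4
```

Run:
```python
from toolfor import *
A=cur(); print("lip",(A@[180,0,62,1])[:3].round(1), manip.read_state()["eef_rot"].round(3))
f=[snap(n,n+"14.png")[0] for n in ["wrist","scene"]]
cv2.imwrite("pics/c14.png",cv2.cvtColor(np.vstack([f[0][:250],f[1][120:320]]),cv2.COLOR_RGB2BGR))
```

```text
lip [543.5 140.4 152. ] [ 3.141 -0.139  1.268]
```

View pics/c14.png

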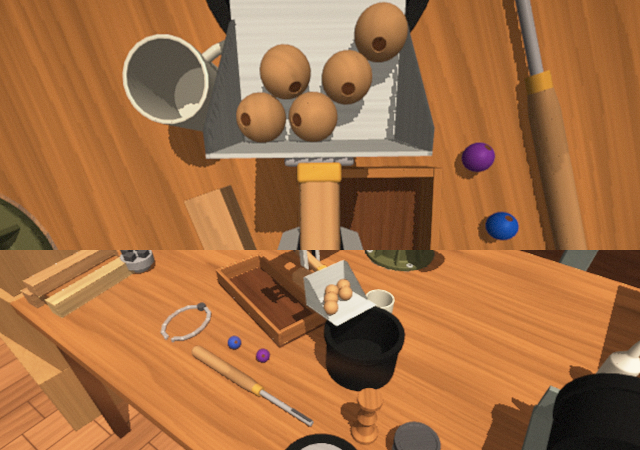

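The lip is over the mouth, with the beads still back in the bowl. Now I pour.

Emit:
{"name": "play_rows", "arguments": {
  "commands": [
    {"x": 0.0025,"y": 0,"z": -0.0037,"wx": 0,"wy": -2,"wz": 0,"grip": 0},
    {"x": 0.0025,"y": 0,"z": -0.0037,"wx": 0,"wy": -2,"wz": 0,"grip": 0},
    {"x": 0.0025,"y": 0,"z": -0.0037,"wx": 0,"wy": -2,"wz": 0,"grip": 0},
    {"x": 0.0025,"y": 0,"z": -0.0037,"wx": 0,"wy": -2,"wz": 0,"grip": 0},
    {"x": 0.0025,"y": 0,"z": -0.0037,"wx": 0,"wy": -2,"wz": 0,"grip": 0},
    {"x": 0.0025,"y": 0,"z": -0.0037,"wx": 0,"wy": -2,"wz": 0,"grip": 0},
    {"x": 0.0025,"y": 0,"z": -0.0037,"wx": 0,"wy": -2,"wz": 0,"grip": 0},
    {"x": 0.0025,"y": 0,"z": -0.0037,"wx": 0,"wy": -2,"wz": 0,"grip": 0},
    {"x": 0.003,"y": 0,"z": -0.0046,"wx": 0,"wy": -2.1,"wz": 0,"grip": 0},
    {"x": 0.003,"y": 0,"z": -0.0046,"wx": 0,"wy": -2.1,"wz": 0,"grip": 0},
    {"x": 0.003,"y": 0,"z": -0.0046,"wx": 0,"wy": -2.1,"wz": 0,"grip": 0},
    {"x": 0.003,"y": 0,"z": -0.0046,"wx": 0,"wy": -2.1,"wz": 0,"grip": 0}
  ]
}}

```text
clock: 21.42
eef_pos: [498.2, -4.9, 234.2]
eef_rot: [3.141, 0.289, 1.267]
wrist_force: [-0.2, -0.0, -2.0]
finger_gap: 23.7
```

Run:
```python
from toolfor import *
A=cur(); print("lip",(A@[180,0,62,1])[:3].round(1), manip.read_state()["eef_rot"].round(3), manip.read_state()["joints"].round(2))
f=[snap(n,n+"15.png")[0] for n in ["wrist","scene"]]
cv2.imwrite("pics/c15.png",cv2.cvtColor(np.vstack([f[0][:250],f[1][120:320]]),cv2.COLOR_RGB2BGR))
```

```text
lip [544.5 142.9 123.6] [3.141 0.289 1.267] [ 0.06  0.23  1.57 -0.27  1.45  0.41]
```

View pics/c15.png

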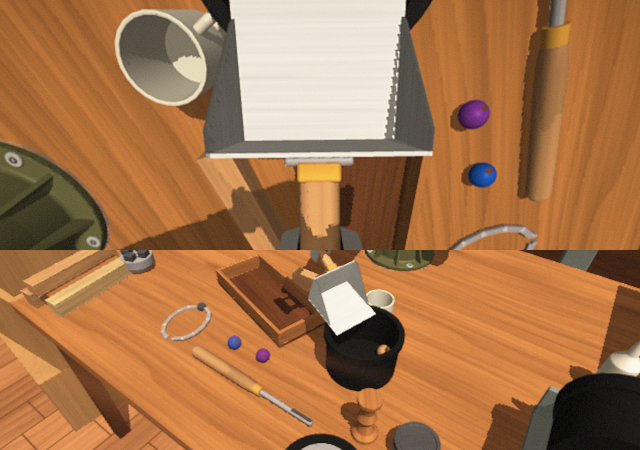

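The scoop is empty, and one bead is visible in the barrel at (383,348). I lift out and look into the barrel.

Emit:
{"name": "play_rows", "arguments": {
  "commands": [
    {"x": -0.006,"y": 0,"z": -0.019,"wx": 0,"wy": 0,"wz": 0,"grip": 0},
    {"x": -0.006,"y": 0,"z": -0.019,"wx": 0,"wy": 0,"wz": 0,"grip": 0},
    {"x": -0.006,"y": 0,"z": -0.019,"wx": 0,"wy": 2,"wz": 0,"grip": 0},
    {"x": -0.025,"y": 0,"z": -0.015,"wx": 0,"wy": 3,"wz": 0,"grip": 0},
    {"x": -0.03,"y": 0,"z": -0.01,"wx": 0,"wy": 4,"wz": 0,"grip": 0},
    {"x": -0.03,"y": 0,"z": -0.005,"wx": 0,"wy": 4,"wz": 0,"grip": 0},
    {"x": -0.03,"y": 0,"z": 0,"wx": 0,"wy": 3.5,"wz": 0,"grip": 0},
    {"x": -0.03,"y": 0,"z": 0,"wx": 0,"wy": 0,"wz": 0,"grip": 0},
    {"x": -0.02,"y": 0,"z": 0,"wx": 0,"wy": 0,"wz": 0,"grip": 0}
  ]
}}

```text
clock: 22.65
eef_pos: [450.3, -157.6, 341.3]
eef_rot: [3.14, -0.003, 1.266]
wrist_force: [0.2, -0.7, -2.2]
finger_gap: 23.3
```

Run:
```python
from toolfor import *
s=manip.read_state(); print(s["eef_pos"].round(1), s["eef_rot"].round(3),s["clock"],s["joints"].round(2))
f=[snap(n,n+"16.png")[0] for n in ["side","scene"]]
a=cv2.resize(f[0][100:230,230:370],(400,371)); b=cv2.resize(f[1][160:270,300:420],(400,371)); 
cv2.imwrite("pics/c16.png",cv2.cvtColor(np.hstack([a,b]),cv2.COLOR_RGB2BGR))
```

```text
[ 450.3 -157.6  341.3] [ 3.140e+00 -3.000e-03  1.266e+00] 22.65 [-0.42  0.06  1.49  0.    1.59 -0.11]
```

View pics/c16.png

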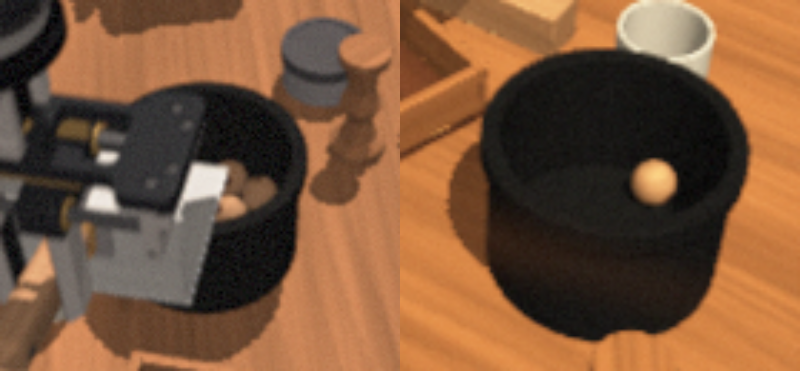

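View pics/side16.png

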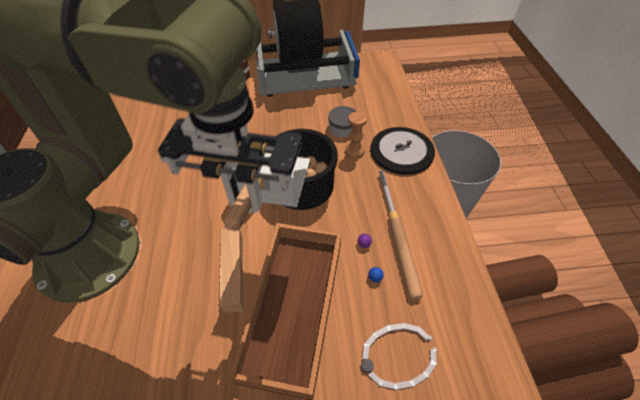

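The tray and bench show no tan beads, and the barrel shows at least three, partly hidden by the scoop. I take the scoop back to its original clear spot.

Run:
```python
from plan import *
show((M([440,100,290],Rt(50,0)),9),(M([390,338,180],Rt(29.3,0)),9))
```

```text
9 rows [0.025, -0.0143, 0.0057, 0.0036, -0.0164, 2.4988]
9 rows [0.0131, -0.0238, 0.0122, 0.0, -0.0, 2.3]
```

Emit:
{"name": "play_rows", "arguments": {
  "commands": [
    {"x": 0.025,"y": -0.0143,"z": 0.0057,"wx": 0,"wy": 0,"wz": 2.5,"grip": 0},
    {"x": 0.025,"y": -0.0143,"z": 0.0057,"wx": 0,"wy": 0,"wz": 2.5,"grip": 0},
    {"x": 0.025,"y": -0.0143,"z": 0.0057,"wx": 0,"wy": 0,"wz": 2.5,"grip": 0},
    {"x": 0.025,"y": -0.0143,"z": 0.0057,"wx": 0,"wy": 0,"wz": 2.5,"grip": 0},
    {"x": 0.025,"y": -0.0143,"z": 0.0057,"wx": 0,"wy": 0,"wz": 2.5,"grip": 0},
    {"x": 0.025,"y": -0.0143,"z": 0.0057,"wx": 0,"wy": 0,"wz": 2.5,"grip": 0},
    {"x": 0.025,"y": -0.0143,"z": 0.0057,"wx": 0,"wy": 0,"wz": 2.5,"grip": 0},
    {"x": 0.025,"y": -0.0143,"z": 0.0057,"wx": 0,"wy": 0,"wz": 2.5,"grip": 0},
    {"x": 0.025,"y": -0.0143,"z": 0.0057,"wx": 0,"wy": 0,"wz": 2.5,"grip": 0},
    {"x": 0.013,"y": -0.0238,"z": 0.012,"wx": 0,"wy": 0,"wz": 2.3,"grip": 0},
    {"x": 0.013,"y": -0.0238,"z": 0.012,"wx": 0,"wy": 0,"wz": 2.3,"grip": 0},
    {"x": 0.013,"y": -0.0238,"z": 0.012,"wx": 0,"wy": 0,"wz": 2.3,"grip": 0},
    {"x": 0.013,"y": -0.0238,"z": 0.012,"wx": 0,"wy": 0,"wz": 2.3,"grip": 0},
    {"x": 0.013,"y": -0.0238,"z": 0.012,"wx": 0,"wy": 0,"wz": 2.3,"grip": 0},
    {"x": 0.013,"y": -0.0238,"z": 0.012,"wx": 0,"wy": 0,"wz": 2.3,"grip": 0},
    {"x": 0.013,"y": -0.0238,"z": 0.012,"wx": 0,"wy": 0,"wz": 2.3,"grip": 0},
    {"x": 0.013,"y": -0.0238,"z": 0.012,"wx": 0,"wy": 0,"wz": 2.3,"grip": 0},
    {"x": 0.013,"y": -0.0238,"z": 0.012,"wx": 0,"wy": 0,"wz": 2.3,"grip": 0},
    {"x": 0,"y": 0,"z": 0,"wx": 0,"wy": 0,"wz": 0,"grip": 0}
  ]
}}

```text
clock: 25.12
eef_pos: [387.7, 339.9, 181.4]
eef_rot: [-3.14, 0.0, 0.515]
wrist_force: [-0.0, -0.5, -1.6]
finger_gap: 23.5
```

Run:
```python
from toolfor import *
s=manip.read_state(); print(s["eef_pos"].round(1), s["eef_rot"].round(3),s["clock"])
f=[snap(n,n+"17.png")[0] for n in ["side","wrist"]]
a=cv2.resize(f[0][100:230,230:370],(400,371)); b=cv2.resize(f[1],(400,371)); 
cv2.imwrite("pics/c17.png",cv2.cvtColor(np.hstack([a,b]),cv2.COLOR_RGB2BGR))
```

```text
[387.7 339.9 181.4] [-3.14   0.     0.515] 25.125
```

View pics/c17.png

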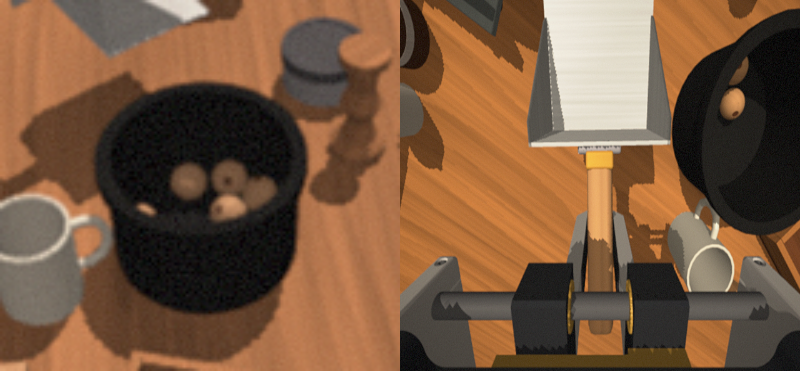

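All five beads are in the barrel, at (187,180), (228,178), (260,188), (228,208) and (147,210) in the left crop. I set the scoop down.

Emit:
{"name": "play_rows", "arguments": {
  "commands": [
    {"x": 0,"y": 0,"z": 0.025,"wx": 0,"wy": 0,"wz": 0,"grip": 0},
    {"x": 0,"y": 0,"z": 0.03,"wx": 0,"wy": 0,"wz": 0,"grip": 0},
    {"x": 0,"y": 0,"z": 0.03,"wx": 0,"wy": 0,"wz": 0,"grip": 0},
    {"x": 0,"y": 0,"z": 0.02,"wx": 0,"wy": 0,"wz": 0,"grip": 0},
    {"x": 0,"y": 0,"z": 0.008,"wx": 0,"wy": 0,"wz": 0,"grip": 0},
    {"x": 0,"y": 0,"z": 0.003,"wx": 0,"wy": 0,"wz": 0,"grip": 0},
    {"x": 0,"y": 0,"z": 0,"wx": 0,"wy": 0,"wz": 0,"grip": 0}
  ]
}}

```text
clock: 26.1
eef_pos: [389.0, 339.0, 66.9]
eef_rot: [-3.14, -0.002, 0.513]
wrist_force: [-0.2, 0.0, -2.3]
finger_gap: 23.3
```

Emit:
{"name": "play_rows", "arguments": {
  "commands": [
    {"x": 0,"y": 0,"z": 0.002,"wx": 0,"wy": 0,"wz": 0,"grip": 0},
    {"x": 0,"y": 0,"z": 0,"wx": 0,"wy": 0,"wz": 0,"grip": 0}
  ]
}}

```text
clock: 26.35
eef_pos: [388.7, 338.9, 64.3]
eef_rot: [-3.14, -0.002, 0.514]
wrist_force: [0.7, 0.7, -2.1]
finger_gap: 23.3
```

Emit:
{"name": "play_rows", "arguments": {
  "commands": [
    {"x": 0,"y": 0,"z": 0.0015,"wx": 0,"wy": 0,"wz": 0,"grip": 0},
    {"x": 0,"y": 0,"z": 0,"wx": 0,"wy": 0,"wz": 0,"grip": 0}
  ]
}}

```text
clock: 26.6
eef_pos: [388.6, 338.9, 62.6]
eef_rot: [-3.14, -0.001, 0.514]
wrist_force: [0.5, 0.3, -1.2]
finger_gap: 23.9
```

Emit:
{"name": "play_rows", "arguments": {
  "commands": [
    {"x": 0,"y": 0,"z": 0.001,"wx": 0,"wy": 0,"wz": 0,"grip": 0},
    {"x": 0,"y": 0,"z": 0,"wx": 0,"wy": 0,"wz": 0,"grip": 0}
  ]
}}

```text
clock: 26.85
eef_pos: [388.6, 338.9, 62.3]
eef_rot: [-3.14, -0.001, 0.514]
wrist_force: [-4.5, -3.5, 9.0]
finger_gap: 23.5
```

On the bench (contact force 9 N). I open the gripper, keeping clear of everything, then rise.

Emit:
{"name": "play_rows", "arguments": {
  "commands": [
    {"x": 0,"y": 0,"z": -0.0005,"wx": 0,"wy": 0,"wz": 0,"grip": 0.3},
    {"x": 0,"y": 0,"z": 0,"wx": 0,"wy": 0,"wz": 0,"grip": 0.7},
    {"x": 0,"y": 0,"z": 0,"wx": 0,"wy": 0,"wz": 0,"grip": 0.8},
    {"x": 0,"y": 0,"z": 0,"wx": 0,"wy": 0,"wz": 0,"grip": 0.8},
    {"x": 0,"y": 0,"z": 0,"wx": 0,"wy": 0,"wz": 0,"grip": 0.8},
    {"x": 0,"y": 0,"z": 0,"wx": 0,"wy": 0,"wz": 0,"grip": 0.8}
  ]
}}

```text
clock: 27.6
eef_pos: [388.7, 338.9, 62.1]
eef_rot: [-3.14, -0.001, 0.514]
wrist_force: [-0.0, 0.3, 0.4]
finger_gap: 73.6
```

Emit:
{"name": "play_rows", "arguments": {
  "commands": [
    {"x": 0,"y": 0,"z": -0.015,"wx": 0,"wy": 0,"wz": 0,"grip": 0.8},
    {"x": 0,"y": 0,"z": -0.03,"wx": 0,"wy": 0,"wz": 0,"grip": 0.8},
    {"x": 0,"y": 0,"z": -0.04,"wx": 0,"wy": 0,"wz": 0,"grip": 0.8},
    {"x": 0,"y": 0,"z": -0.04,"wx": 0,"wy": 0,"wz": 0,"grip": 0.8},
    {"x": 0,"y": 0,"z": -0.04,"wx": 0,"wy": 0,"wz": 0,"grip": 0.8},
    {"x": 0,"y": 0,"z": -0.03,"wx": 0,"wy": 0,"wz": 0,"grip": 0.8},
    {"x": 0,"y": 0,"z": 0,"wx": 0,"wy": 0,"wz": 0,"grip": 0.8},
    {"x": 0,"y": 0,"z": 0,"wx": 0,"wy": 0,"wz": 0,"grip": 0.8}
  ]
}}

```text
clock: 28.6
eef_pos: [388.3, 338.4, 256.7]
eef_rot: [-3.14, -0.001, 0.514]
wrist_force: [0.4, -0.8, 0.5]
finger_gap: 74.9
```

Run:
```python
from plan import *
from fit import *
s=manip.read_state(); print(s["eef_pos"].round(1),s["clock"],s["finger_gap"],s["wrist_force"])
for n in ["scene","side","wrist"]:
    p,d,K,W,i=snap(n,n+"18.png"); P=pts(d,K,W)
    if n!="wrist":
        f=np.load(f"pics/{n}0.npz"); dd=np.abs(p.astype(int)-f["p"]).max(2); 
    P=P.reshape(-1,3); x0=[493,398,.51,0]
    m=(P[:,2]>8)&(P[:,2]<115)&(np.hypot(P[:,0]-x0[0]+40,P[:,1]-x0[1]+25)<150)&(np.hypot(P[:,0]-551,P[:,1]-168)>110)&(np.hypot(P[:,0]-695,P[:,1]-395)>70)&(np.hypot(P[:,0]-384,P[:,1]-158)>70)
    r,md=fit(P[m],x0); print(n,m.sum(),r.x.round(3),round(md,2))
```

```text
[388.3 338.4 256.7] 28.6 74.88946032126002 [ 0.35113864 -0.7547509   0.49399191]
scene 1799 [4.91747e+02 3.99977e+02 5.20000e-01 2.01000e-01] 0.68
side 835 [491.673 396.345   0.513  -1.191] 0.85
wrist 3405 [492.866 400.144   0.525  -1.004] 0.65
```

View pics/scene18.png

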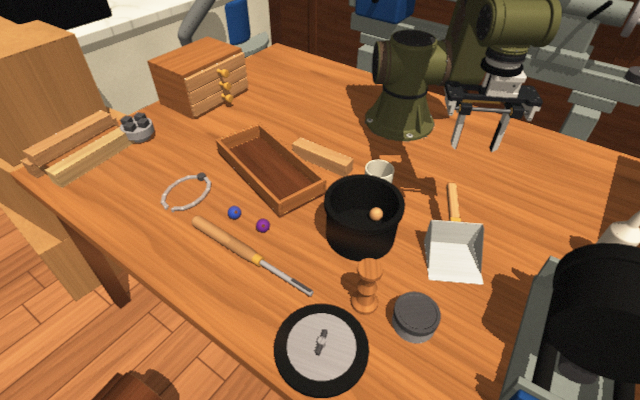

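View pics/side18.png

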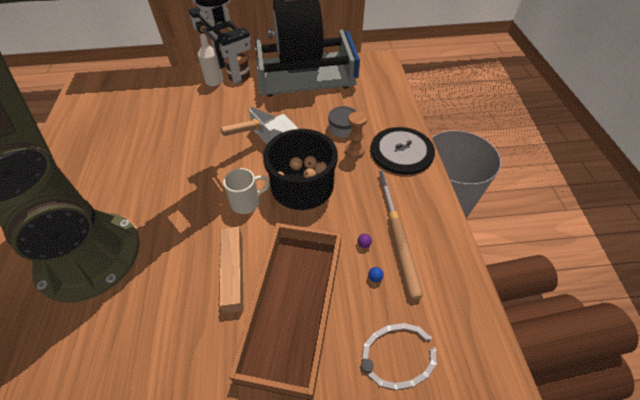

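The final pictures show the scoop flat at (455,250) in the scene view and the beads in the barrel, around (305,165) in the side view. The tray is empty and the bystanders look unmoved. Handing in.

```bash
python3 -c "
from cell import manip
print(manip.sign_off())"
```

```text
the job is handed in; nothing more can be done
None
```

The job is done and handed in at about 29 s of the 72 s allowed. All five beads went into the barrel in a single scoop, and the empty scoop is back on the bench at about its original spot.

- **Beads:** I counted five in the barrel after pouring. The tray, scoop and bench show none.
- **Scoop:** model fits from all three cameras put the bowl's underside within about 1 mm of the bench. They assumed the scoop was level and matched to under 1 mm, so I did not measure its tilt separately.
- **Bystanders:** by eye, they look unmoved in the last scene and side pictures; I did not measure them.
- **Gripper:** it is open and about 175 mm above the scoop handle, touching nothing. It never came near the beads.
- **Disagreements:** the scene and side cameras differed by up to about 7 mm on the barrel's position. A wrist view fell between them, and I used that to aim the pour. I did not measure the beads' speed before handing in.

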